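# Sort a mixed handful of bench things into three trays

## Robot

A 6-joint arm with a two-finger parallel gripper is mounted at the origin on the work surface; the furniture and walls round the work are solid. World frame = base frame: x ahead of the robot, y to its left, z up, the work surface at z = 0. Lengths are in mm, angles in rad, forces in N, time in s.
With the tool pointing down it reaches from about 400 to 925 mm from the base axis. Payload 12.5 kg.
Tool frame: the origin (TCP) lies between the finger pads; the fingertips stand 25 mm ahead of it and the grasp point (between the pads) lies 6 mm ahead of it (r.tips_ahead is the distance from the TCP to the fingertips, in mm); z points along the fingers, y is the direction in which the jaws open and shut (so a half turn about z gives the same grasp; the last joint's range is limited). The gripper opens to 95 mm and grips with 3 to 60 N. Pads are 20 mm wide; open, the fingers measure 119 mm over their backs; the gripper's body (75 mm by 180 mm) begins 59 mm behind the grasp point.
Start: joints at [-1.354, 0.491, 1.559, -0, 1.092, -0.106], TCP at [198.288, -592.73, 217.561] pointing down, gripper open.
Joint ranges: [-3.1, 3.1], [-0.84, 2.19], [0.05, 2.79], [-1.13, 4.28], [0.06, 2.93], [-2.69, 2.69]. Speed limits (rad/s): [2.22, 2.22, 2.79, 3.14, 3.14, 3.14].

## Interface

Orientations are given as a 3x3 rotation matrix whose columns are the frame's x, y, z axes.
In Python, from bench import r gives the robot as it stands.
- The arm moves only by the tool step_arm, never from a script. Its argument "motion" is a list of rows, each a list of 2 entries, a list of its own where there are three numbers: the shift along the tool's x, y, z in cm, then the turn about the tool's z in degrees. In form: [[[dx, dy, dz], yaw], ...]. A call has 1 to 5 rows; each row shifts and turns the commanded pose from where the row before left it, along the tool's axes as they then stand; what a row does not reach is not made up. A row lasts 1/10 s, in which the tool goes at most 50 mm and 8.59 degrees, less where a joint would pass 70% of its speed; a pose out of reach is approached as far as the arm can. A call with a gripper value outside its range is refused whole. "claw" is the opening in per cent of the stroke, from 0 (shut) to 100 (fully open), set as the call begins (left out, the last holds). The fingers move at their own pace and stop on an object; "force" is the grip in N (left out, the last holds). Time passes only in rows, so rows that do not move let the fingers close. It gives the time, the measured TCP pose, the force and the opening at its end, in the units of the state.
- r.read_state(): the state, without advancing time (a new reading comes with each control period).
- r.get_image(name): name is "scene" or "top"; returns a dict with "image" (384x512x3 uint8, red, green, blue), "z_map" (384x512 float32, mm along the optical axis (not along the pixel's ray), 0 where there is no reading), "fx", "fy", "cx", "cy" (pixels), "R" (3x3) and "t" (3): a world point X has camera coordinates R X + t. Camera axes: x right, y down, z forward; pixel columns grow to the right and rows downward; lengths in mm; the calibration is good to about 2 mm. A picture is of the moment at which its call begins.
- r.job_done(): hands the job in, once; it reports no verdict.
The state is a dict: "time_s": time; "joints": joint angles; "joint_vel": joint speeds; "joint_torque": joint torques, N m; "tcp_pos": TCP position; "orientation": TCP orientation; "force": force on the tool from outside, world axes, zero at the start; "wrist_torque": the same for the moment, N m; "gripper_width": finger opening in mm.
Only numpy, scipy, OpenCV 4.12 (cv2) and the standard library are available. Lean on these libraries where they do the work, as an engineer would, in place of code of your own. Each camera call takes 0.05 s, during which the arm holds its last target. There are 200 camera calls.

## Task

Sort the mixed handful on the bench into the three trays: both lidded round tins standing upright in the yellow tray, both small wooden strips (the dark and the light one) lying flat side by side in the green tray, and the wooden jig block lying flat in the blue tray. Each must rest on the tray's floor, not on a rim or on another piece. Do not tip a tin over, and leave the pencil and the small steel slip where they are.

Things in the scene. Friction and masses are not known exactly. Their poses are not given: they have to be found in the camera images.
- glue_pot: round white pot with a black lid, upright, 45 mm across and 57 mm tall. Origin: centre of its underside, z up. Round the trays stand, fixed, a bench vice in the middle, 80 mm high, and at the left a wooden drawer chest, 165 mm high (190 mm with the things on it): carry over or round them.
- screw_tin: squat round white tin with a light grey lid, upright, 51 mm across the lid, 49 mm across the wall below it, 42 mm tall. Origin: centre of its underside, z up.
- strip_dark: dark brown hardwood strip lying flat, 12 mm wide (its x), 69 mm long (its y), 8 mm thick. Origin: centre of its underside, z up.
- strip_light: light greyish-brown wooden strip lying flat, 10 mm wide (its x), 68 mm long (its y), 9 mm thick. Origin: centre of its underside, z up.
- jig_block: light wooden jig block with a bore and a notched end, lying flat, 52 mm long (its x), 34 mm wide (its y), 15 mm thick. Origin: centre of its underside, z up.
- tray_yellow: Yellow enamelled shallow open sorting tray, fixed to the table, 94 mm (its x) by 126 mm (its y) outside, 14 mm high; walls and floor 3 mm thick, so inside it is 88 x 120 mm and its floor lies 3 mm above the table. Small bare metal card holders on its two short (+y, -y) ends. Origin: centre of its underside; x across, y along it, z up.
- tray_green: Green enamelled shallow open sorting tray, fixed to the table, 94 mm (its x) by 126 mm (its y) outside, 14 mm high; walls and floor 3 mm thick, so inside it is 88 x 120 mm and its floor lies 3 mm above the table. Small bare metal card holders on its two short (+y, -y) ends. Origin: centre of its underside; x across, y along it, z up.
- tray_blue: Blue enamelled shallow open sorting tray, fixed to the table, 94 mm (its x) by 126 mm (its y) outside, 14 mm high; walls and floor 3 mm thick, so inside it is 88 x 120 mm and its floor lies 3 mm above the table. Small bare metal card holders on its two short (+y, -y) ends. Origin: centre of its underside; x across, y along it, z up.
- pencil: white mechanical pencil, a bystander, 12 mm across, 142 mm long (its y), lying loose. Leave it. Origin: centre of its underside.
- steel_slip: small bare steel gauge slip, a bystander, 10 mm (its x) by 28 mm (its y), 9 mm thick, lying loose. Leave it. Origin: centre of its underside.
Mind the look-alikes: they are no part of the job. What is shaped like the glue_pot but red is not meant.

How it is judged:
By the outcome, as a careful person would: the job done as asked, in the order asked, and still so for the second after the job is handed in, with the robot touching nothing.
It also fails if it takes over 138 s, if anything falls off the work surface, if the arm or the gripper's body presses on something with over 40 N, if the wrist force passes 120 N, or if a joint passes its speed limit or range.

## Working session

There is one attempt and no reset: what is moved stays moved. The work goes in short steps, Python scripts to look and compute and a tool call to move; the robot and the scene stay as the last step left them, time stands still between calls to the robot, and variables do not carry over. Pictures are saved under pics/ and viewed, about 12 in all and at most 16, crops included, and the job is handed in when it is done.

Besides the shell and the picture viewer there is one more tool, called after ">>>" by a JSON object that holds its "name" and its "arguments". step_arm: Moves the arm, as the interface text tells. Its arguments: {"type":"object","properties":{"motion":{"type":"array","items":{"type":"array"}},"claw":{"type":"number"},"force":{"type":"number"}},"required":["motion"]}

```bash
ls; mkdir -p pics
cat > h.py <<'E'
import numpy as np, cv2
from bench import r
def cap(n):
    d=r.get_image(n); np.savez(f'/tmp/{n}.npz',**d); return d
def world(d,u,v,z=None):
    R=np.array(d['R']);t=np.array(d['t'])
    ray=np.array([(u-d['cx'])/d['fx'],(v-d['cy'])/d['fy'],1.])
    c=-R.T@t; w=R.T@ray
    if z is None: return c+w*d['z_map'][int(v),int(u)]
    return c+w*(z-c[2])/w[2]
def xyz(d):
    H,W=d['z_map'].shape; u,v=np.meshgrid(np.arange(W),np.arange(H))
    P=np.stack([(u-d['cx'])/d['fx'],(v-d['cy'])/d['fy'],np.ones_like(u)],-1)*d['z_map'][...,None]
    return (P-np.array(d['t']))@np.array(d['R'])
def save(name,im,s=1):
    cv2.imwrite(f'pics/{name}.png',cv2.cvtColor(cv2.resize(im,None,fx=s,fy=s,interpolation=cv2.INTER_CUBIC),cv2.COLOR_RGB2BGR))
E
python3 - <<'E'
from h import *
for n in('scene','top'):
    d=cap(n); save(n+'0',d['image'],1.56); print(n,d['R'],d['t'],d['fx'])
s=r.read_state(); print(s)
E
```

```text
pics
scene [[-0.67799792 -0.73504031 -0.00587924]
 [-0.28318842  0.26857591 -0.92069066]
 [ 0.67832377 -0.62256142 -0.39024881]] [347.36426979 183.93775611 955.03039888] 404.60879829097746
top [[-0.02530551 -0.99965463 -0.00708865]
 [-0.99773573  0.02569767 -0.06215337]
 [ 0.06231407  0.00549978 -0.99804144]] [ -11.61564288  513.61180819 1041.36170839] 396.5151114003046
{'time_s': 0.1, 'joints': array([-1.35359663e+00,  4.91487150e-01,  1.55937874e+00, -3.38401782e-05,
        1.09172357e+00, -1.05601985e-01]), 'joint_vel': array([-0.0001683 , -0.00031823, -0.00101996, -0.00176279, -0.00066257,
       -0.00019119]), 'joint_torque': array([ 2.64381422e-03, -6.13622904e+01, -2.58605361e+01,  6.93144067e-02,
        4.70276386e-02, -4.50230129e-05]), 'tcp_pos': array([ 198.23167553, -592.50411958,  217.03108821]), 'orientation': array([[ 9.48345434e-01,  3.17239465e-01, -2.44132682e-04],
       [ 3.17239550e-01, -9.48344944e-01,  9.66914520e-04],
       [ 7.52214505e-05, -9.94417512e-04, -9.99999503e-01]]), 'force': array([0.54847018, 0.18249683, 0.46607728]), 'wrist_torque': array([-0.01781927, -0.03144238, -0.00581989]), 'gripper_width': 94.93374499160976}
```

View pics/top0.png

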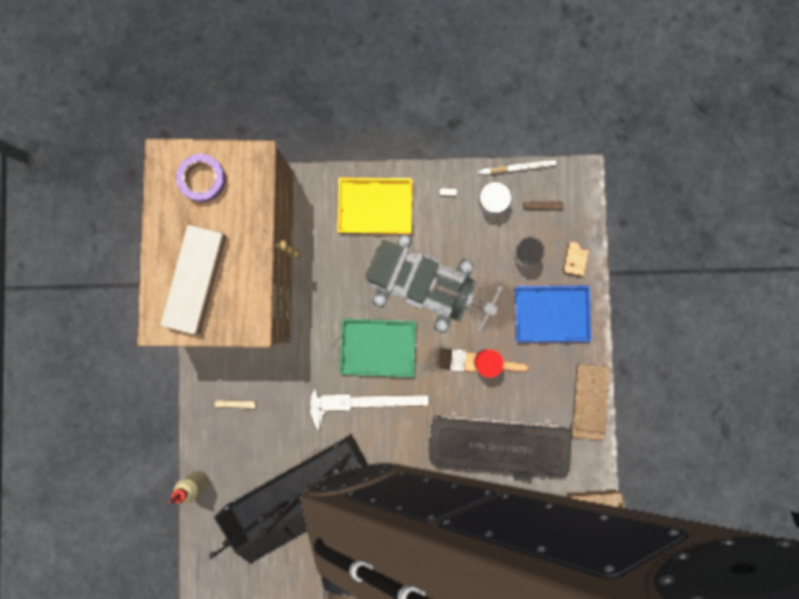

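View pics/scene0.png

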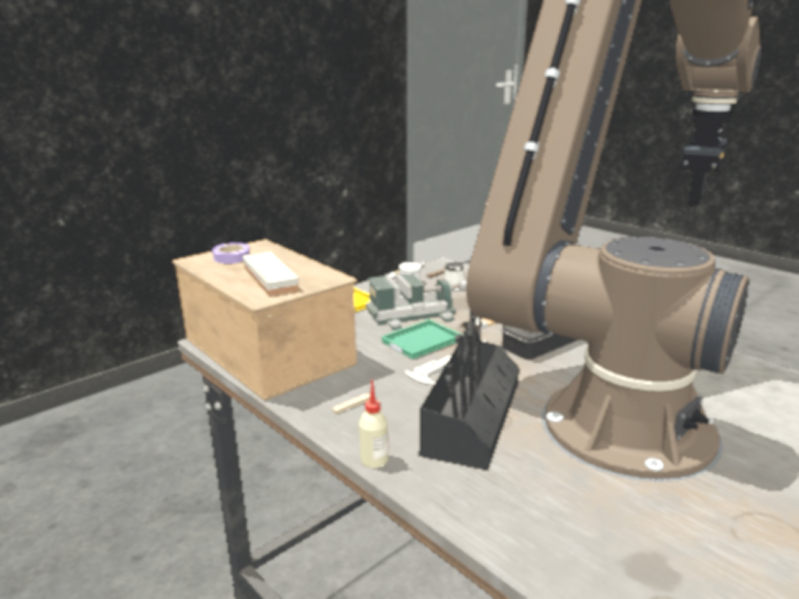

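The top view shows:
- **Trays:** yellow (375,206), green (379,349), blue (552,314).
- **Glue pot:** black lid at (530,250). The red look-alike is at (489,362), on the brush, and is not meant.
- **Screw tin:** white at (496,197).
- **Strips:** dark at (543,205). The candidate for the light one is at (235,404).
- **Jig block:** (576,258), with a notch and bore. The plain brown blocks at (590,400) and (595,497) are not meant.
- **Bystanders:** steel slip (448,192), pencil (518,167).

I'll confirm these in one enlarged crop and measure from it.

Run:
```python
from h import *
d=dict(np.load('/tmp/top.npz')); im=d['image'];X=xyz(d)
a=cv2.resize(im[95:180,280:390],None,fx=6.5,fy=6.5,interpolation=cv2.INTER_CUBIC)[:,:715]
b=cv2.resize(im[245:275,125:180],None,fx=6.5,fy=6.5)[:,:]
c=np.zeros((b.shape[0],715,3),np.uint8); c[:,:b.shape[1]]=b
e=im[215:245,280:335]; e=cv2.resize(e,None,fx=6.5,fy=6.5); c[:,357:357+e.shape[1]]=e[:,:358]
save('crop1',cv2.resize(np.vstack([a,c]),None,fx=.8,fy=.8))
# boxes (full-res pix = png/1.5625)
S=1.5625
B={'tray_y':(330,172,420,242),'tray_g':(333,315,424,384),'tray_b':(508,280,598,350)}
hsv=cv2.cvtColor(im,cv2.COLOR_RGB2HSV)
for k,bx in B.items():
    x0,y0,x1,y1=[int(q/S) for q in bx]; m=(hsv[y0:y1,x0:x1,1]>150).astype(np.uint8)
    P=X[y0:y1,x0:x1][m>0]; print(k,'z',np.percentile(P[:,2],[5,50,95]).round(1))
    v,u=np.nonzero(m); Q=np.array([world(d,uu+x0,vv+y0,10) for uu,vv in zip(u,v)])
    print(cv2.minAreaRect(Q[:,:2].astype(np.float32)))
O={'pot':(510,232,550,278),'tin':(475,178,517,222),'dark':(518,195,570,215),'jig':(558,236,594,280),'light':(208,396,262,412),'slip':(436,184,462,200),'pencil':(472,155,562,178)}
zt={'pot':57,'tin':42,'dark':8,'jig':15,'light':9,'slip':9,'pencil':8}
for k,bx in O.items():
    x0,y0,x1,y1=[int(q/S) for q in bx]; P=X[y0:y1,x0:x1]
    z=P[...,2]; m=(z>max(4,zt[k]*.5))&(z<zt[k]+12)
    n,l,st,_=cv2.connectedComponentsWithStats(m.astype(np.uint8)); 
    i=1+np.argmax(st[1:,4]); m=l==i
    print(k,m.sum(),'z50',np.median(z[m]).round(1),[tuple(np.round(q,1)) if np.ndim(q) else round(q,1) for q in cv2.minAreaRect(P[m][:,:2].astype(np.float32))],'rgb',np.median(im[y0:y1,x0:x1][m],0), 'mean',P[m].mean(0).round(1))
v=X[225//1:240,230:320]
for nm,(x0,y0,x1,y1) in {'vice':(360,230,505,335),'chest':(138,138,278,348)}.items():
    P=X[int(y0/S):int(y1/S),int(x0/S):int(x1/S)].reshape(-1,3); P=P[P[:,2]>30]; print(nm,P.min(0),P.max(0))
```

```text
tray_y z [-0.4  3.2 14.7]
((665.4244384765625, 25.27503204345703), (124.90934753417969, 95.76702117919922), 88.4853286743164)Traceback (most recent call last):
  File "<stdin>", line 14, in <module>
    return _quantile_unchecked(
        a, q, axis, out, overwrite_input, method, keepdims, weights)
    return _ureduce(a,
                    func=_quantile_ureduce_func,
    ...<5 lines>...
                    overwrite_input=overwrite_input,
                    method=method)
    r = func(a, **kwargs)
    result = _quantile(arr,
                       quantiles=q,
    ...<2 lines>...
                       out=out,
                       weights=wgt)
    slices_having_nans = np.isnan(arr[-1, ...])
                                  ~~~^^^^^^^^^
IndexError: index -1 is out of bounds for axis 0 with size 0
```

View pics/crop1.png

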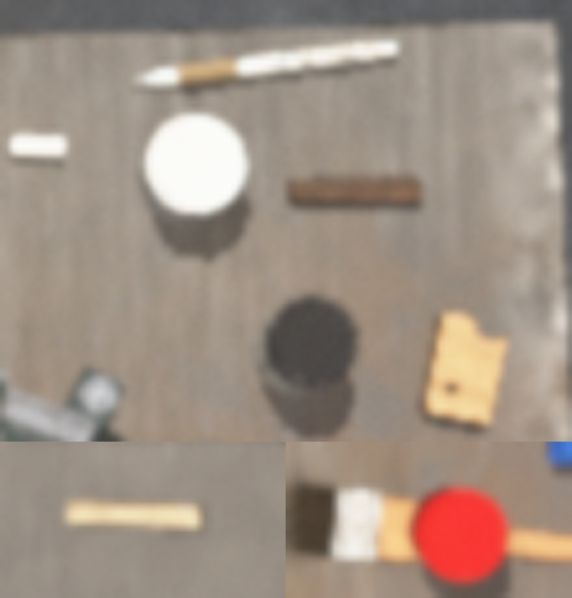

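The crop confirms them: black-lidded pot, white tin, dark strip, notched and bored jig block, and the light strip at lower left. The red pot is the decoy. The green threshold was too strict, so I'll lower it and measure everything.

```bash
cat > m.py <<'E'
from h import *
S=1.5625
B={'tray_y':(330,172,420,242),'tray_g':(333,315,424,384),'tray_b':(508,280,598,350)}
def trays(d):
    im=d['image'];X=xyz(d);hsv=cv2.cvtColor(im,cv2.COLOR_RGB2HSV)
    for k,bx in B.items():
        x0,y0,x1,y1=[int(q/S) for q in bx]; m=(hsv[y0:y1,x0:x1,1]>100).astype(np.uint8)
        P=X[y0:y1,x0:x1][m>0]
        v,u=np.nonzero(m); Q=np.array([world(d,uu+x0,vv+y0,10) for uu,vv in zip(u,v)])
        (c,s,a)=cv2.minAreaRect(Q[:,:2].astype(np.float32));print(k,'z50',np.median(P[:,2]).round(1),np.round(c,1),np.round(s,1),round(a,1))
def objs(d,O):
    im=d['image'];X=xyz(d)
    for k,(bx,zt) in O.items():
        x0,y0,x1,y1=[int(q/S) for q in bx]; P=X[y0:y1,x0:x1]
        z=P[...,2]; m=(z>max(4,zt*.5))&(z<zt+12)
        n,l,st,_=cv2.connectedComponentsWithStats(m.astype(np.uint8))
        if n<2: print(k,'none',np.percentile(z,[5,50,95])); continue
        m=l==1+np.argmax(st[1:,4])
        c,s,a=cv2.minAreaRect(P[m][:,:2].astype(np.float32))
        print(k,m.sum(),'z50',np.median(z[m]).round(1),'rect',np.round(c,1),np.round(s,1),round(a,1),'rgb',np.median(im[y0:y1,x0:x1][m],0),'mean',P[m].mean(0).round(1))
E
python3 - <<'E'
from m import *
d=dict(np.load('/tmp/top.npz'));trays(d)
objs(d,{'pot':((510,232,550,278),57),'tin':((475,178,517,222),42),'dark':((518,195,570,215),8),'jig':((558,236,594,280),15),'light':((208,396,262,412),9),'slip':((436,184,462,200),9),'pencil':((472,155,562,178),10),'red':((470,345,510,380),57)})
X=xyz(d)
for nm,(x0,y0,x1,y1) in {'vice':(360,230,505,335),'chest':(138,138,278,348),'toolbox':(428,410,575,482),'rack':(210,435,375,565),'bottle':(165,465,212,508)}.items():
    P=X[int(y0/S):int(y1/S),int(x0/S):int(x1/S)].reshape(-1,3); P=P[P[:,2]>30]; print(nm,np.percentile(P,1,0).round(),np.percentile(P,99,0).round())
E
```

```text
tray_y z50 3.2 [665.4  25.2] [130.2 101.2] 88.4
tray_g z50 3.1 [419.6  25.5] [122.2  89.9] 86.2
tray_b z50 2.8 [ 471.  -275.2] [127.5  93.5] 88.6
pot 259 z50 55.7 rect [ 575.  -231.8] [44.4 41.5] 89.4 rgb [78. 74. 71.] mean [ 574.7 -230.2   54.5]
tin 305 z50 40.7 rect [ 668.1 -178.8] [48.6 49.1] 43.1 rgb [251. 251. 248.] mean [ 667.8 -178.3   40.4]
dark 105 z50 7.5 rect [ 660.6 -266. ] [11.6 67.9] 0.2 rgb [129. 104.  85.] mean [ 660.6 -266.     7.5]
jig 230 z50 14.1 rect [ 564.9 -317.7] [34.4 52.5] 75.4 rgb [240. 208. 151.] mean [ 563.2 -316.7   14.1]
light 104 z50 8.9 rect [331.9 271.3] [67.  10.6] 84.0 rgb [230.5 209.5 172.5] mean [332.  271.5   8.8]
slip 39 z50 8.4 rect [ 686.9 -101.5] [24.5  8.6] 87.5 rgb [238. 234. 228.] mean [ 687.  -101.8    8.2]
pencil 161 z50 8.5 rect [ 727.7 -223.8] [ 11.6 131.7] 4.7 rgb [227. 221. 212.] mean [ 727.7 -223.     8.7]
red 247 z50 56.2 rect [ 392.4 -158.7] [43.9 40.6] 88.4 rgb [250.  56.  52.] mean [ 392.4 -157.5   56. ]
vice [ 447. -172.   30.] [ 590.   33. 1071.]
chest [436. 169. 139.] [738. 363. 193.]
toolbox [ 208. -284.   37.] [304. -51. 347.]
rack [ 92. -31.  35.] [ 447.  280. 1071.]
bottle [185. -31.  31.] [ 447.  351. 1071.]
```

```bash
cat > g.py <<'E'
from h import *
import sys
def go(x,y,z,ang):
    """needed shift in cm along tool axes now, and yaw deg to reach tool-x angle ang"""
    s=r.read_state();R=s['orientation'];d=R.T@(np.array([x,y,z])-s['tcp_pos'])/10
    a=np.degrees(np.arctan2(R[1,0],R[0,0]));w=(np.array([x,y,z])-s['tcp_pos'])/10
    print('t',round(s['time_s'],2),'tcp',s['tcp_pos'].round(1),'ang',a.round(1),'tool shift',d.round(2),'world shift',w.round(2),'yaw',round((a-ang+180)%360-180,1),'w',round(s['gripper_width'],1),'F',s['force'].round(1))
if __name__=='__main__': go(*map(float,sys.argv[1:5]))
E
python3 - <<'E'
from h import *
d=dict(np.load('/tmp/top.npz'));X=xyz(d).reshape(-1,3)
def mx(n,x0,x1,y0,y1):
    m=(X[:,0]>x0)&(X[:,0]<x1)&(X[:,1]>y0)&(X[:,1]<y1)&(X[:,2]<400)
    P=X[m]; Q=P[P[:,2]>30]; print(n,len(P),P[:,2].max().round(), Q[:,:2].min(0).round() if len(Q) else '',Q[:,:2].max(0).round() if len(Q) else '')
mx('vice',470,620,-180,60); mx('handle',420,560,-215,-150);mx('green',373,467,-38,88);mx('chestfront',400,760,95,170);mx('light',235,430,225,315)
mx('rack',60,300,40,290);mx('toolbox',200,310,-300,-40)
for x in(440,470,500,530,560,590): mx(f'v{x}',x,x+30,-180,60)
E
python3 g.py 575 -231 130 0
```

```text
vice 4896 84.0 [ 470. -179.] [596.  42.]
handle 1255 80.0 [ 454. -179.] [ 518. -150.]
green 1653 19.0  
chestfront 4041 168.0 [559. 155.] [736. 170.]
light 2437 13.0  
rack 8510 397.0 [77. 40.] [276. 287.]
toolbox 4548 400.0 [ 201. -291.] [310. -40.]
v440 1000 42.0 [ 451. -159.] [ 469. -103.]
v470 1031 80.0 [ 470. -173.] [500. -25.]
v500 1061 83.0 [ 500. -179.] [530.  33.]
v530 988 84.0 [ 530. -135.] [560.  42.]
v560 892 84.0 [560. -79.] [588.  34.]
v590 924 82.0 [590. -12.] [596.  23.]
t 0.1 tcp [ 198.2 -592.5  217. ] ang 18.5 tool shift [ 47.2  -22.32   8.73] world shift [37.68 36.15 -8.7 ] yaw 18.5 w 94.9 F [0.5 0.2 0.5]
```

>>> {"name": "step_arm", "arguments": {"motion": [[[0, 0, 0], 6.2], [[0, 0, 0], 6.2], [[0, 0, 0], 6.1], [[3, -3, 0], 0], [[3, -3, 0], 0]], "claw": 68, "force": 15}}

```text
time_s: 0.6
tcp_pos: [258.3, -532.2, 216.9]
orientation: [[1.0, -0.002, -0.0], [-0.002, -1.0, 0.001], [-0.0, -0.001, -1.0]]
force: [1.5, -0.7, 0.2]
gripper_width: 65.5
```

>>> {"name": "step_arm", "arguments": {"motion": [[[3.3, -3.3, 0], 0], [[3.3, -3.3, 0], 0], [[3.3, -3.3, 0], 0], [[3.3, -3.3, 0], 0], [[3.3, -3.3, 0], 0]]}}

```text
time_s: 1.1
tcp_pos: [424.3, -366.2, 217.4]
orientation: [[1.0, -0.0, -0.0], [-0.0, -1.0, 0.0], [-0.0, -0.0, -1.0]]
force: [0.3, -1.7, 0.2]
gripper_width: 64.7
```

```bash
python3 g.py 575 -231 130 0
```

```text
t 1.1 tcp [ 424.3 -366.2  217.4] ang -0.0 tool shift [ 15.07 -13.52   8.74] world shift [15.07 13.52 -8.74] yaw -0.0 w 64.7 F [ 0.3 -1.7  0.2]
```

>>> {"name": "step_arm", "arguments": {"motion": [[[3, -2.7, 1], 0], [[3, -2.7, 1], 0], [[3, -2.7, 1.5], 0], [[3, -2.7, 1.5], 0], [[3.07, -2.72, 1.5], 0]]}}

```text
time_s: 1.6
tcp_pos: [575.0, -231.2, 151.7]
orientation: [[1.0, -0.0, -0.0], [-0.0, -1.0, 0.0], [-0.0, -0.0, -1.0]]
force: [0.2, -1.1, 0.1]
gripper_width: 64.5
```

>>> {"name": "step_arm", "arguments": {"motion": [[[0, 0, 0.7], 0], [[0, 0, 3.2], 0], [[0, 0, 3.2], 0], [[0, 0, 2.8], 0], [[0, 0, 1.1], 0]]}}

```text
time_s: 2.1
tcp_pos: [572.7, -232.4, 40.0]
orientation: [[1.0, -0.0, -0.003], [-0.0, -1.0, 0.002], [-0.003, -0.002, -1.0]]
force: [0.4, 0.9, -0.9]
gripper_width: 64.8
```

>>> {"name": "step_arm", "arguments": {"motion": [[[0, 0, 0], 0], [[0, 0, 0], 0], [[0, 0, 0], 0], [[0, 0, 0], 0], [[0, 0, 0], 0]], "claw": 35, "force": 15}}

```text
time_s: 2.6
tcp_pos: [574.7, -233.0, 43.9]
orientation: [[1.0, -0.0, 0.002], [-0.0, -1.0, -0.001], [0.002, 0.001, -1.0]]
force: [0.9, -1.2, 6.4]
gripper_width: 42.8
```

>>> {"name": "step_arm", "arguments": {"motion": [[[0, 0, 0], 0], [[0, 0, 0], 0], [[0, 0, -0.5], 0], [[0, 0, -3], 0], [[0, 0, -3], 0]]}}

```text
time_s: 3.1
tcp_pos: [573.5, -232.3, 108.0]
orientation: [[1.0, -0.0, -0.002], [-0.0, -1.0, 0.001], [-0.002, -0.001, -1.0]]
force: [-0.1, -0.4, -0.3]
gripper_width: 42.8
```

```bash
python3 g.py 665 55 170 0
python3 - <<'E'
from h import *
d=cap('top'); save('t1',d['image'][80:210,200:390],3.2)
d=cap('scene'); save('s1',d['image'][100:260,190:390],3)
E
```

```text
t 3.1 tcp [ 573.5 -232.3  108. ] ang -0.0 tool shift [  9.14 -28.73  -6.19] world shift [ 9.15 28.73  6.2 ] yaw -0.0 w 42.8 F [-0.1 -0.4 -0.3]
```

View pics/s1.png

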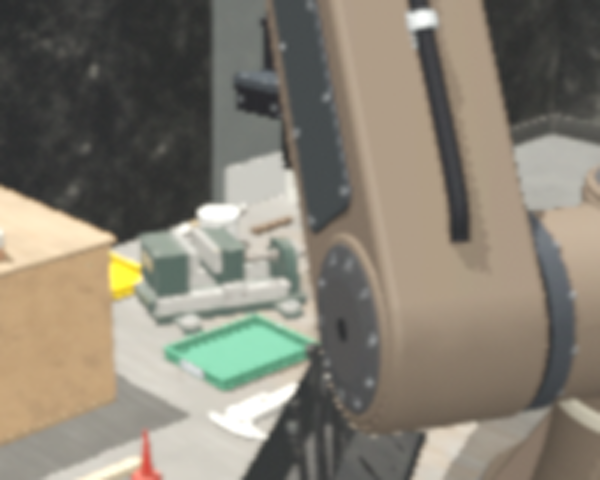

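The arm hides the grasp in this view. The gripper opening holds at 42.8 mm after the lift, so the pot is held.

>>> {"name": "step_arm", "arguments": {"motion": [[[0.5, -1, -3.5], 0], [[1.5, -4, -1.5], 0], [[1.5, -4.3, 0], 0], [[1.5, -4.3, 0], 0], [[1.5, -4.3, 0], 0]]}}

```text
time_s: 3.7
tcp_pos: [639.0, -51.8, 157.1]
orientation: [[1.0, -0.0, -0.001], [-0.0, -1.0, 0.0], [-0.001, -0.0, -1.0]]
force: [1.4, -0.6, -1.3]
gripper_width: 42.6
```

>>> {"name": "step_arm", "arguments": {"motion": [[[1.3, -4.3, 0], 0], [[1.1, -4.2, 0], 0], [[0.2, -2.1, 0], 0], [[0, 0, 2], 0], [[0, 0, 3], 0]]}}

```text
time_s: 4.2
tcp_pos: [665.5, 53.7, 107.7]
orientation: [[1.0, 0.002, 0.002], [0.002, -1.0, -0.0], [0.002, 0.0, -1.0]]
force: [0.1, -0.9, -0.9]
gripper_width: 42.7
```

```bash
python3 g.py 665 53 46 0
python3 - <<'E'
from h import *
d=cap('top'); save('t2',d['image'][80:180,190:390],3.5)
X=xyz(d)
E
```

```text
t 4.2 tcp [665.5  53.7 107.7] ang 0.1 tool shift [-0.06  0.07  6.17] world shift [-0.05 -0.07 -6.17] yaw 0.1 w 42.7 F [ 0.1 -0.9 -0.9]
```

View pics/t2.png

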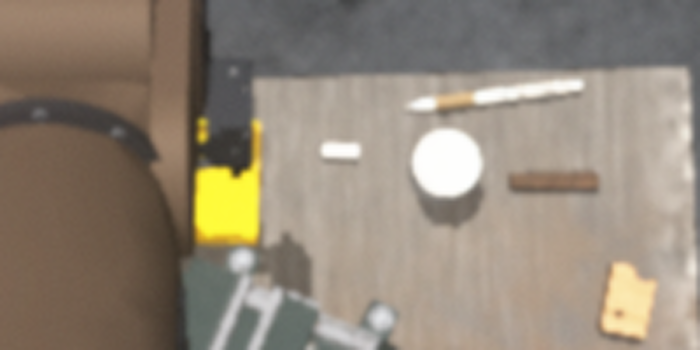

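The pot has left its spot (it would be near (470,260) in this crop) and is held over the yellow tray. Now I'll lower it.

>>> {"name": "step_arm", "arguments": {"motion": [[[0, 0, 2], 0], [[0, 0, 2], 0], [[0, 0, 1.2], 0], [[0, 0, 0.4], 0], [[0, 0, 0], 0]]}}

```text
time_s: 4.75
tcp_pos: [665.0, 52.3, 51.4]
orientation: [[1.0, -0.0, -0.001], [-0.0, -1.0, -0.0], [-0.001, 0.0, -1.0]]
force: [0.5, 0.8, -1.2]
gripper_width: 42.4
```

>>> {"name": "step_arm", "arguments": {"motion": [[[0, 0, 0.3], 0], [[0, 0, 0.1], 0], [[0, 0, 0], 0], [[0, 0, 0], 0]]}}

```text
time_s: 5.15
tcp_pos: [665.2, 52.4, 47.9]
orientation: [[1.0, -0.0, 0.001], [-0.0, -1.0, -0.0], [0.001, 0.0, -1.0]]
force: [-0.0, 0.0, -1.2]
gripper_width: 42.5
```

>>> {"name": "step_arm", "arguments": {"motion": [[[0, 0, 0.1], 0], [[0, 0, 0], 0], [[0, 0, 0], 0]]}}

```text
time_s: 5.45
tcp_pos: [665.3, 52.4, 46.9]
orientation: [[1.0, -0.0, 0.001], [-0.0, -1.0, -0.0], [0.001, 0.0, -1.0]]
force: [0.3, 0.3, 3.8]
gripper_width: 42.5
```

>>> {"name": "step_arm", "arguments": {"motion": [[[0, 0, 0.1], 0], [[0, 0, 0], 0], [[0, 0, 0], 0]]}}

```text
time_s: 5.75
tcp_pos: [665.8, 52.2, 46.7]
orientation: [[1.0, -0.0, 0.002], [-0.0, -1.0, -0.0], [0.002, 0.0, -1.0]]
force: [-0.8, -1.3, 10.4]
gripper_width: 42.2
```

>>> {"name": "step_arm", "arguments": {"motion": [[[0, 0, 0.1], 0], [[0, 0, 0], 0], [[0, 0, 0], 0]]}}

```text
time_s: 6.05
tcp_pos: [665.9, 51.9, 46.3]
orientation: [[1.0, -0.0, 0.003], [-0.0, -1.0, -0.001], [0.003, 0.001, -1.0]]
force: [-1.7, -3.2, 14.8]
gripper_width: 42.7
```

>>> {"name": "step_arm", "arguments": {"motion": [[[0, 0, -0.2], 0], [[0, 0, 0], 0]]}}

```text
time_s: 6.25
tcp_pos: [665.0, 52.4, 46.6]
orientation: [[1.0, -0.0, -0.0], [-0.0, -1.0, -0.0], [-0.0, 0.0, -1.0]]
force: [0.1, 0.6, -0.0]
gripper_width: 42.6
```

>>> {"name": "step_arm", "arguments": {"motion": [[[0, 0, 0], 0], [[0, 0, 0], 0], [[0, 0, 0], 0], [[0, 0, 0], 0]], "claw": 62}}

```text
time_s: 6.65
tcp_pos: [665.0, 52.4, 46.3]
orientation: [[1.0, -0.0, -0.0], [-0.0, -1.0, -0.0], [-0.0, 0.0, -1.0]]
force: [-0.4, 0.6, 0.1]
gripper_width: 58.4
```

>>> {"name": "step_arm", "arguments": {"motion": [[[0, 0, -1], 0], [[0, 0, -2.5], 0], [[0, 0, -3.5], 0], [[0, 0, -3.5], 0], [[0, 0, -2.5], 0]]}}

```text
time_s: 7.15
tcp_pos: [665.4, 52.5, 179.8]
orientation: [[1.0, -0.0, 0.003], [-0.0, -1.0, -0.0], [0.003, 0.0, -1.0]]
force: [-0.3, -0.2, -0.3]
gripper_width: 59.1
```

```bash
python3 g.py 668 -178.5 150 0
```

```text
t 7.15 tcp [665.4  52.5 179.8] ang -0.0 tool shift [ 0.25 23.09  2.98] world shift [  0.26 -23.1   -2.98] yaw -0.0 w 59.1 F [-0.3 -0.2 -0.3]
```

>>> {"name": "step_arm", "arguments": {"motion": [[[0, 4.4, 0], 0], [[0.1, 4.7, 0], 0], [[0.1, 4.7, 0], 0], [[0, 4.7, 0], 0], [[0, 4.6, 0], 0]], "claw": 70}}

```text
time_s: 7.65
tcp_pos: [666.8, -180.5, 177.5]
orientation: [[1.0, -0.0, 0.001], [-0.0, -1.0, -0.0], [0.001, 0.0, -1.0]]
force: [1.2, -0.1, 0.7]
gripper_width: 66.7
```

>>> {"name": "step_arm", "arguments": {"motion": [[[0, 0, 3.5], 0], [[0, 0, 3.5], 0], [[0, 0, 3], 0], [[0, 0, 1.5], 0], [[0, 0, 0], 0]]}}

```text
time_s: 8.15
tcp_pos: [666.4, -178.3, 60.2]
orientation: [[1.0, -0.0, -0.003], [-0.0, -1.0, 0.001], [-0.003, -0.001, -1.0]]
force: [-0.3, 0.1, -0.2]
gripper_width: 66.6
```

```bash
python3 g.py 668 -178.5 40 0
python3 - <<'E'
from m import *
d=cap('top'); save('t3',d['image'][80:210,200:390],3.5)
objs(d,{'pot':((335,172,425,235),57)})
E
```

```text
t 8.15 tcp [ 666.4 -178.3   60.2] ang -0.0 tool shift [0.17 0.02 2.02] world shift [ 0.16 -0.02 -2.02] yaw -0.0 w 66.6 F [-0.3  0.1 -0.2]
pot 256 z50 59.4 rect [665.3  53.3] [41.5 42.4] 88.4 rgb [103.  93.  78.] mean [663.9  53.2  57.8]
```

View pics/t3.png

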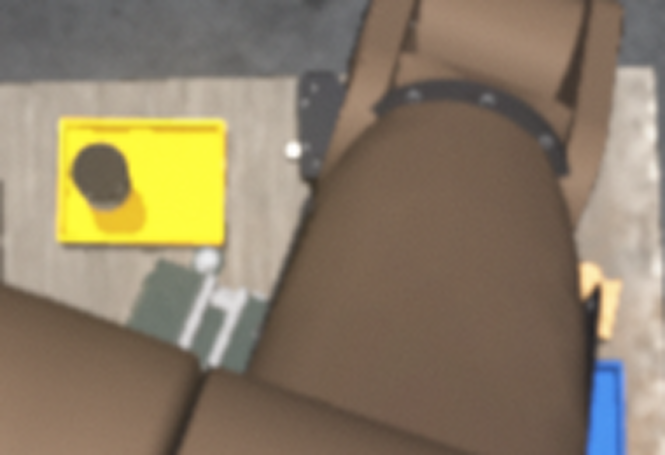

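The pot stands upright in the yellow tray at (100,172) in the crop, with its top at 59–60 mm (3+57). The tin is next.

>>> {"name": "step_arm", "arguments": {"motion": [[[0, 0, 1.2], 0], [[0, 0, 0.8], 0], [[0, 0, 0], 0], [[0, 0, 0], 0]]}}

```text
time_s: 8.6
tcp_pos: [667.1, -178.6, 41.7]
orientation: [[1.0, -0.0, 0.0], [-0.0, -1.0, -0.0], [0.0, 0.0, -1.0]]
force: [-0.2, -0.2, -0.3]
gripper_width: 66.6
```

>>> {"name": "step_arm", "arguments": {"motion": [[[0, 0, 0], 0], [[0, 0, 0], 0], [[0, 0, 0], 0], [[0, 0, 0], 0], [[0, 0, 0], 0]], "claw": 40}}

```text
time_s: 9.1
tcp_pos: [667.2, -178.7, 41.8]
orientation: [[1.0, -0.0, 0.001], [-0.0, -1.0, -0.0], [0.001, 0.0, -1.0]]
force: [0.8, -1.2, 3.2]
gripper_width: 47.6
```

>>> {"name": "step_arm", "arguments": {"motion": [[[0, 0, 0], 0], [[0, 0, -0.5], 0], [[0, 0, -2], 0], [[0, 0, -4], 0], [[0, 0, -4], 0]]}}

```text
time_s: 9.6
tcp_pos: [666.5, -178.3, 147.2]
orientation: [[1.0, -0.0, -0.002], [-0.0, -1.0, 0.001], [-0.002, -0.001, -1.0]]
force: [-0.2, 0.4, -1.2]
gripper_width: 47.3
```

>>> {"name": "step_arm", "arguments": {"motion": [[[0, -4.4, -1], 0], [[0, -4.4, 0], 0], [[0, -4.3, 0], 0], [[-0.1, -4.3, 0], 0], [[0, 0, 0], -8.5]]}}

```text
time_s: 10.1
tcp_pos: [665.5, 0.4, 156.8]
orientation: [[0.989, 0.151, -0.0], [0.151, -0.989, 0.001], [-0.0, -0.001, -1.0]]
force: [0.1, 0.0, -0.8]
gripper_width: 47.1
```

>>> {"name": "step_arm", "arguments": {"motion": [[[0, 0, 0], -8.5], [[0, 0, 0], -8.5], [[0, 0, 0], -8.5], [[0, 0, 0], -8.5], [[0, 0, 0], -8.5]]}}

```text
time_s: 10.6
tcp_pos: [665.8, -4.5, 156.6]
orientation: [[0.625, 0.781, -0.0], [0.781, -0.625, 0.0], [-0.0, -0.0, -1.0]]
force: [-0.5, 0.3, -0.4]
gripper_width: 47.1
```

>>> {"name": "step_arm", "arguments": {"motion": [[[0, 0, 0], -8.5], [[0, 0, 0], -8.5], [[0, 0, 0], -8.5], [[0, 0, 0], -8.5], [[0, 0, 0], -5]]}}

```text
time_s: 11.1
tcp_pos: [665.8, -4.5, 156.5]
orientation: [[-0.006, 1.0, -0.001], [1.0, 0.006, 0.0], [0.0, -0.001, -1.0]]
force: [-0.3, 0.7, -2.0]
gripper_width: 47.4
```

```bash
python3 g.py 665 -5 46 90
```

```text
t 11.1 tcp [665.8  -4.5 156.5] ang 90.3 tool shift [-0.05 -0.08 11.05] world shift [ -0.08  -0.05 -11.05] yaw 0.3 w 47.4 F [-0.3  0.7 -2. ]
```

>>> {"name": "step_arm", "arguments": {"motion": [[[0, 0, 3], 0], [[0, 0, 3], 0], [[0, 0, 3], 0], [[0, 0, 1.4], 0], [[0, 0, 0.3], 0]]}}

```text
time_s: 11.6
tcp_pos: [665.4, -4.5, 48.1]
orientation: [[0.0, 1.0, -0.003], [1.0, -0.0, 0.0], [0.0, -0.003, -1.0]]
force: [-0.2, -0.5, 0.1]
gripper_width: 47.5
```

>>> {"name": "step_arm", "arguments": {"motion": [[[0, 0, 0.2], 0], [[0, 0, 0], 0], [[0, 0, 0.1], 0], [[0, 0, 0], 0], [[0, 0, 0], 0]]}}

```text
time_s: 12.1
tcp_pos: [666.2, -4.6, 47.1]
orientation: [[0.0, 1.0, 0.001], [1.0, -0.0, -0.0], [-0.0, 0.001, -1.0]]
force: [0.6, 1.0, -0.6]
gripper_width: 47.3
```

>>> {"name": "step_arm", "arguments": {"motion": [[[0, 0, 0.1], 0], [[0, 0, 0], 0], [[0, 0, 0], 0]]}}

```text
time_s: 12.4
tcp_pos: [666.0, -4.6, 45.5]
orientation: [[0.0, 1.0, -0.0], [1.0, -0.0, -0.0], [-0.0, -0.0, -1.0]]
force: [0.5, 0.2, -0.6]
gripper_width: 47.4
```

>>> {"name": "step_arm", "arguments": {"motion": [[[0, 0, 0.1], 0], [[0, 0, 0], 0], [[0, 0, 0], 0]]}}

```text
time_s: 12.7
tcp_pos: [666.1, -4.6, 44.8]
orientation: [[0.0, 1.0, 0.0], [1.0, -0.0, -0.0], [-0.0, 0.0, -1.0]]
force: [-1.3, 0.3, 4.5]
gripper_width: 47.1
```

>>> {"name": "step_arm", "arguments": {"motion": [[[0, 0, 0], 0], [[0, 0, 0], 0], [[0, 0, 0], 0], [[0, 0, 0], 0]], "claw": 66}}

```text
time_s: 13.1
tcp_pos: [666.0, -4.6, 44.4]
orientation: [[0.0, 1.0, -0.0], [1.0, -0.0, -0.0], [-0.0, -0.0, -1.0]]
force: [0.1, -0.7, -0.1]
gripper_width: 62.2
```

>>> {"name": "step_arm", "arguments": {"motion": [[[0, 0, -1], 0], [[0, 0, -2.5], 0], [[0, 0, -3.5], 0], [[0, 0, -3], 0], [[0, 0, -2], 0]]}}

```text
time_s: 13.6
tcp_pos: [666.6, -4.6, 167.7]
orientation: [[0.0, 1.0, 0.003], [1.0, -0.0, -0.0], [-0.0, 0.003, -1.0]]
force: [0.5, 0.8, 0.8]
gripper_width: 62.8
```

```bash
python3 g.py 660.6 -266 100 90
```

```text
t 13.6 tcp [666.6  -4.6 167.7] ang 90.0 tool shift [-26.14  -0.61   6.78] world shift [ -0.6  -26.14  -6.77] yaw -0.0 w 62.8 F [0.5 0.8 0.8]
```

>>> {"name": "step_arm", "arguments": {"motion": [[[-4, -0.1, 0], 0], [[-4.6, -0.1, 0], 0], [[-4.6, -0.1, 0], 0], [[-4.6, -0.1, 0], 0], [[-4.6, -0.1, 0], 0]], "claw": 38}}

```text
time_s: 14.1
tcp_pos: [660.8, -230.4, 165.5]
orientation: [[-0.0, 1.0, 0.001], [1.0, 0.0, -0.0], [-0.0, 0.001, -1.0]]
force: [0.7, 1.1, 0.4]
gripper_width: 36.9
```

>>> {"name": "step_arm", "arguments": {"motion": [[[-3.7, -0.1, 0], 0], [[0, 0, 3], 0], [[0, 0, 3], 0], [[0, 0, 3], 0], [[0, 0, 1], 0]]}}

```text
time_s: 14.6
tcp_pos: [658.9, -265.2, 62.2]
orientation: [[0.0, 1.0, -0.003], [1.0, -0.0, 0.002], [0.002, -0.003, -1.0]]
force: [-0.3, 1.3, 0.1]
gripper_width: 35.9
```

>>> {"name": "step_arm", "arguments": {"motion": [[[0, 0, 1], 0], [[0, 0, 0], 0]]}}

```text
time_s: 14.8
tcp_pos: [660.1, -265.5, 54.5]
orientation: [[-0.0, 1.0, -0.0], [1.0, 0.0, 0.0], [0.0, -0.0, -1.0]]
force: [-0.3, 0.5, 0.0]
gripper_width: 36.2
```

```bash
python3 g.py 660.6 -266 27.5 90;  python3 - <<'E'
from m import *
d=cap('top')
objs(d,{'pot':((335,172,390,235),57),'tin':((375,172,425,235),42)})
E
```

```text
t 14.8 tcp [ 660.1 -265.5   54.5] ang 90.0 tool shift [-0.05  0.05  2.7 ] world shift [ 0.05 -0.05 -2.7 ] yaw 0.0 w 36.2 F [-0.3  0.5  0. ]
pot 250 z50 59.2 rect [665.3  53.3] [41.6 43.4] 89.2 rgb [97. 90. 80.] mean [664.5  53.2  58.4]
tin 304 z50 44.0 rect [ 6.661e+02 -4.000e-01] [47.3 50.6] 88.5 rgb [254. 254. 254.] mean [ 6.653e+02 -3.000e-01  4.370e+01]
```

>>> {"name": "step_arm", "arguments": {"motion": [[[0, 0, 1.3], 0], [[0, 0, 1], 0], [[0, 0, 0.3], 0], [[0, 0, 0], 0]]}}

```text
time_s: 15.25
tcp_pos: [659.8, -265.5, 27.8]
orientation: [[0.0, 1.0, -0.001], [1.0, -0.0, 0.0], [0.0, -0.001, -1.0]]
force: [-0.9, 0.3, 0.1]
gripper_width: 36.2
```

>>> {"name": "step_arm", "arguments": {"motion": [[[0, 0, 0], 0], [[0, 0, 0], 0], [[0, 0, 0], 0], [[0, 0, 0], 0], [[0, 0, 0], 0]], "claw": 2}}

```text
time_s: 15.75
tcp_pos: [660.0, -265.6, 28.7]
orientation: [[0.0, 1.0, 0.0], [1.0, -0.0, -0.0], [-0.0, 0.0, -1.0]]
force: [0.4, 0.2, -0.2]
gripper_width: 3.4
```

>>> {"name": "step_arm", "arguments": {"motion": [[[0, 0, 0], 0], [[0, 0, -0.5], 0], [[0, 0, -3], 0], [[0, 0, -4], 0], [[0, 0, -4], 0]]}}

```text
time_s: 16.25
tcp_pos: [659.8, -265.5, 144.9]
orientation: [[0.0, 1.0, -0.001], [1.0, -0.0, 0.0], [0.0, -0.001, -1.0]]
force: [0.7, -1.0, -0.8]
gripper_width: 1.7
```

```bash
python3 g.py 420 5 165 0
```

```text
t 16.25 tcp [ 659.8 -265.5  144.9] ang 90.0 tool shift [ 27.05 -23.98  -1.98] world shift [-23.98  27.05   2.01] yaw 90.0 w 1.7 F [ 0.7 -1.  -0.8]
```

The gripper closed to 1.7 mm, so it missed the strip. I'll look again.

Run:
```python
from m import *
d=cap('top'); save('t4',d['image'][80:210,200:390],3.5)
objs(d,{'dark':((505,190,590,222),8)})
```

```text
dark 27 z50 7.4 rect [ 660.4 -240.1] [17.  10.8] 89.1 rgb [134. 107.  88.] mean [ 660.1 -239.1    7.5]
```

View pics/t4.png

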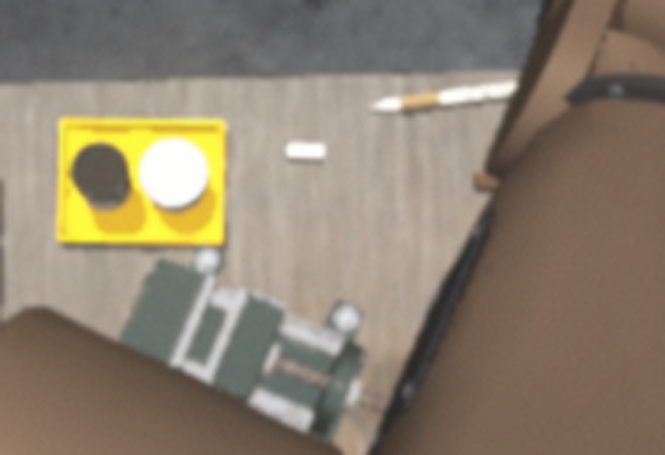

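Both tins stand in the yellow tray, and the dark strip's end still shows at its old place (485,180). I'll check the fingertip length.

```bash
python3 - <<'E'
from h import *
print(r.tips_ahead,[a for a in dir(r) if a[0]!='_'])
E
python3 g.py 660.6 -266 60 90
```

```text
25.0 ['MotionError', 'get_image', 'job_done', 'read_state', 'tips_ahead']
t 16.3 tcp [ 662.1 -266.6  152.7] ang 90.0 tool shift [ 0.09 -0.23  9.27] world shift [-0.15  0.06 -9.27] yaw 0.0 w 1.8 F [ 1.  -0.4  5.4]
```

>>> {"name": "step_arm", "arguments": {"motion": [[[0, 0, 3], 0], [[0, 0, 3], 0], [[0, 0, 2.5], 0], [[0, 0, 0], 0], [[0, 0, 0], 0]], "claw": 38}}

```text
time_s: 16.8
tcp_pos: [660.2, -265.7, 59.1]
orientation: [[0.0, 1.0, 0.0], [1.0, -0.0, -0.0], [-0.0, 0.0, -1.0]]
force: [0.2, 0.1, 0.2]
gripper_width: 34.3
```

>>> {"name": "step_arm", "arguments": {"motion": [[[0, 0, 1.5], 0], [[0, 0, 1.5], 0], [[0, 0, 0.3], 0], [[0, 0, 0], 0], [[0, 0, 0], 0]]}}

```text
time_s: 17.3
tcp_pos: [660.2, -265.7, 25.7]
orientation: [[0.0, 1.0, 0.0], [1.0, -0.0, -0.0], [-0.0, 0.0, -1.0]]
force: [-0.5, -0.7, -0.4]
gripper_width: 36.0
```

>>> {"name": "step_arm", "arguments": {"motion": [[[0, 0, 0.15], 0], [[0, 0, 0], 0], [[0, 0, 0], 0]]}}

```text
time_s: 17.6
tcp_pos: [660.1, -265.6, 24.3]
orientation: [[0.0, 1.0, 0.0], [1.0, -0.0, -0.0], [-0.0, 0.0, -1.0]]
force: [0.8, -0.4, -0.3]
gripper_width: 36.1
```

>>> {"name": "step_arm", "arguments": {"motion": [[[0, 0, 0.15], 0], [[0, 0, 0], 0], [[0, 0, 0], 0]]}}

```text
time_s: 17.9
tcp_pos: [660.0, -265.6, 22.5]
orientation: [[0.0, 1.0, -0.0], [1.0, -0.0, -0.0], [-0.0, -0.0, -1.0]]
force: [-0.6, 0.7, 0.5]
gripper_width: 35.9
```

>>> {"name": "step_arm", "arguments": {"motion": [[[0, 0, 0.15], 0], [[0, 0, 0], 0], [[0, 0, 0], 0]]}}

```text
time_s: 18.2
tcp_pos: [660.0, -265.6, 21.0]
orientation: [[0.0, 1.0, -0.0], [1.0, -0.0, -0.0], [-0.0, -0.0, -1.0]]
force: [0.2, 0.4, -0.1]
gripper_width: 36.3
```

>>> {"name": "step_arm", "arguments": {"motion": [[[0, 0, 0.15], 0], [[0, 0, 0], 0], [[0, 0, 0], 0]]}}

```text
time_s: 18.5
tcp_pos: [660.0, -265.6, 19.5]
orientation: [[0.0, 1.0, -0.0], [1.0, -0.0, -0.0], [-0.0, -0.0, -1.0]]
force: [-0.6, -0.1, -0.5]
gripper_width: 36.2
```

>>> {"name": "step_arm", "arguments": {"motion": [[[0, 0, 0], 0], [[0, 0, 0], 0], [[0, 0, 0], 0], [[0, 0, 0], 0], [[0, 0, 0], 0]], "claw": 2}}

```text
time_s: 19.0
tcp_pos: [660.0, -265.6, 19.6]
orientation: [[0.0, 1.0, 0.0], [1.0, -0.0, -0.0], [-0.0, 0.0, -1.0]]
force: [-0.2, 1.0, -0.4]
gripper_width: 3.4
```

The fingers shut again with no contact at all, so I suspect a height bias. With the fingers shut I'll feel downward for the strip's top.

>>> {"name": "step_arm", "arguments": {"motion": [[[0, 0, 0.1], 0], [[0, 0, 0.1], 0], [[0, 0, 0], 0], [[0, 0, 0], 0]]}}

```text
time_s: 19.4
tcp_pos: [660.0, -265.6, 17.5]
orientation: [[0.0, 1.0, -0.0], [1.0, -0.0, -0.0], [-0.0, -0.0, -1.0]]
force: [0.8, 0.0, 0.2]
gripper_width: 2.2
```

>>> {"name": "step_arm", "arguments": {"motion": [[[0, 0, 0.1], 0], [[0, 0, 0.1], 0], [[0, 0, 0], 0], [[0, 0, 0], 0]]}}

```text
time_s: 19.8
tcp_pos: [660.0, -265.6, 15.5]
orientation: [[0.0, 1.0, -0.0], [1.0, -0.0, -0.0], [-0.0, -0.0, -1.0]]
force: [-0.2, -0.5, 0.4]
gripper_width: 2.1
```

Run:
```python
from h import *
d=cap('scene'); 
R=np.array(d['R']);t=np.array(d['t']);s=r.read_state()
for p in ([660,-266,0],[660,-266,100],s['tcp_pos']):
    c=R@np.array(p)+t; print(c[0]/c[2]*d['fx']+d['cx'],c[1]/c[2]*d['fy']+d['cy'],c[2])
save('s2',d['image'][100:250,200:400],4)
print(s['joints'])
```

```text
279.74584028955223 176.19366674381504 1568.3254269910642
280.2183873439855 151.34499470913605 1529.3005458284047
279.73960216999876 172.44135360271673 1562.0253188460874
[-4.75297840e-01  8.30110143e-01  1.47784880e+00 -1.12817257e-04
  8.33598170e-01 -4.75154063e-01]
```

View pics/s2.png

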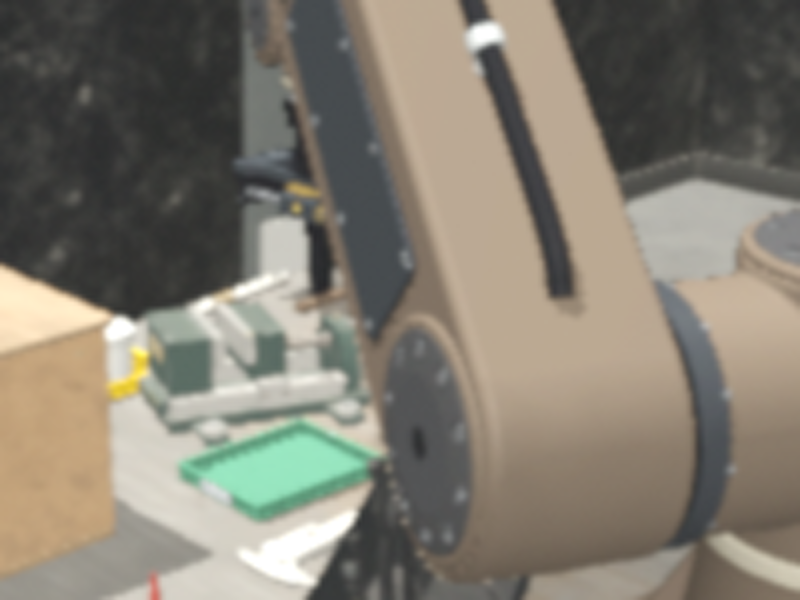

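In this crop the fingertips end at about (318,293), which is roughly 10–13 mm above the bench. The TCP z therefore reads about 20 mm too low. The finger length against the gripper body looks right. I'll keep feeling down for contact.

>>> {"name": "step_arm", "arguments": {"motion": [[[0, 0, 0.1], 0], [[0, 0, 0.1], 0], [[0, 0, 0], 0], [[0, 0, 0], 0]]}}

```text
time_s: 20.25
tcp_pos: [660.0, -265.6, 13.5]
orientation: [[0.0, 1.0, -0.0], [1.0, -0.0, -0.0], [-0.0, -0.0, -1.0]]
force: [-0.5, 0.5, -0.2]
gripper_width: 2.3
```

>>> {"name": "step_arm", "arguments": {"motion": [[[0, 0, 0.1], 0], [[0, 0, 0.1], 0], [[0, 0, 0], 0], [[0, 0, 0], 0]]}}

```text
time_s: 20.65
tcp_pos: [660.1, -265.6, 11.8]
orientation: [[0.0, 1.0, 0.0], [1.0, -0.0, -0.0], [-0.0, 0.0, -1.0]]
force: [-0.8, 0.1, 3.4]
gripper_width: 1.8
```

Contact on the strip top (8 mm) came at a reading of about 12.2, so tip height = reading − 4 mm. I'll raise, open and descend to a reading of about 6.

>>> {"name": "step_arm", "arguments": {"motion": [[[0, 0, -0.5], 0], [[0, 0, -0.5], 0], [[0, 0, 0], 0], [[0, 0, 0], 0]], "claw": 34}}

```text
time_s: 21.05
tcp_pos: [660.1, -265.6, 21.7]
orientation: [[0.0, 1.0, 0.0], [1.0, -0.0, -0.0], [-0.0, 0.0, -1.0]]
force: [1.0, 0.1, -0.5]
gripper_width: 28.3
```

>>> {"name": "step_arm", "arguments": {"motion": [[[0, 0, 0.6], 0], [[0, 0, 0.6], 0], [[0, 0, 0.3], 0], [[0, 0, 0], 0], [[0, 0, 0], 0]]}}

```text
time_s: 21.55
tcp_pos: [660.0, -265.6, 6.3]
orientation: [[0.0, 1.0, -0.0], [1.0, -0.0, 0.0], [0.0, -0.0, -1.0]]
force: [0.1, -0.0, -0.6]
gripper_width: 32.0
```

>>> {"name": "step_arm", "arguments": {"motion": [[[0, 0, 0], 0], [[0, 0, 0], 0], [[0, 0, 0], 0], [[0, 0, 0], 0], [[0, 0, 0], 0]], "claw": 2}}

```text
time_s: 22.05
tcp_pos: [660.1, -265.6, 6.7]
orientation: [[0.0, 1.0, 0.0], [1.0, -0.0, -0.0], [-0.0, 0.0, -1.0]]
force: [-0.9, -0.1, 0.2]
gripper_width: 11.7
```

Gripped at 11.7 mm. Next: lift, carry to green, and turn +90° on the way.

>>> {"name": "step_arm", "arguments": {"motion": [[[0, 0, -0.5], 0], [[0, 0, -3], 0], [[0, 0, -4], 0], [[0, 0, -4], 0], [[1.5, -1.5, -2.5], 0]]}}

```text
time_s: 22.55
tcp_pos: [646.3, -251.9, 149.8]
orientation: [[0.001, 1.0, 0.004], [1.0, -0.001, -0.002], [-0.002, 0.004, -1.0]]
force: [-0.6, 0.5, -0.7]
gripper_width: 11.9
```

>>> {"name": "step_arm", "arguments": {"motion": [[[3.3, -3, 0], 0], [[3.3, -3, 0], 0], [[3.3, -3, 0], 0], [[3.3, -3, 0], 0], [[3.3, -3, 0], 0]]}}

```text
time_s: 23.05
tcp_pos: [493.6, -84.4, 146.9]
orientation: [[0.0, 1.0, 0.001], [1.0, -0.0, -0.0], [-0.0, 0.001, -1.0]]
force: [0.4, -0.5, -0.3]
gripper_width: 11.7
```

>>> {"name": "step_arm", "arguments": {"motion": [[[3.3, -3, 0], 0], [[3.3, -2.5, 0], 0], [[2.5, -2, 0], 0], [[0, 0, 0], 8.5], [[0, 0, 0], 8.5]]}}

```text
time_s: 23.55
tcp_pos: [419.6, 6.2, 147.1]
orientation: [[0.297, 0.955, 0.001], [0.955, -0.297, -0.0], [0.0, 0.001, -1.0]]
force: [-0.3, 0.2, 0.5]
gripper_width: 11.9
```

>>> {"name": "step_arm", "arguments": {"motion": [[[0, 0, 0], 8.5], [[0, 0, 0], 8.5], [[0, 0, 0], 8.5], [[0, 0, 0], 8.5], [[0, 0, 0], 8.5]]}}

```text
time_s: 24.05
tcp_pos: [420.1, 5.4, 146.9]
orientation: [[0.865, 0.502, 0.001], [0.502, -0.865, -0.0], [0.0, 0.0, -1.0]]
force: [0.1, 0.3, -0.3]
gripper_width: 11.7
```

>>> {"name": "step_arm", "arguments": {"motion": [[[0, 0, 0], 8.5], [[0, 0, 0], 8.5], [[0, 0, 0], 8.5], [[0, 0, 0], 5], [[0, 0, 0], 0]]}}

```text
time_s: 24.55
tcp_pos: [420.1, 5.4, 146.8]
orientation: [[1.0, -0.001, 0.001], [-0.001, -1.0, -0.0], [0.001, 0.0, -1.0]]
force: [0.4, 0.2, 0.0]
gripper_width: 12.0
```

```bash
python3 g.py 420 5 10 0
python3 - <<'E'
from m import *
d=cap('top'); save('t5',d['image'][180:280,120:370],3)
trays(d); objs(d,{'light':((208,396,262,412),9)})
E
```

```text
t 24.55 tcp [420.1   5.4 146.8] ang -0.1 tool shift [-1.000e-02  4.000e-02  1.368e+01] world shift [-1.000e-02 -4.000e-02 -1.368e+01] yaw -0.1 w 12.0 F [0.4 0.2 0. ]
tray_y z50 3.7 [665.3  24.9] [132.   99.4] 86.8Traceback (most recent call last):
  File "<stdin>", line 3, in <module>
  File "m.py", line 10, in trays
    (c,s,a)=cv2.minAreaRect(Q[:,:2].astype(np.float32));print(k,'z50',np.median(P[:,2]).round(1),np.round(c,1),np.round(s,1),round(a,1))
                            ~^^^^^^
IndexError: too many indices for array: array is 1-dimensional, but 2 were indexed
```

View pics/t5.png

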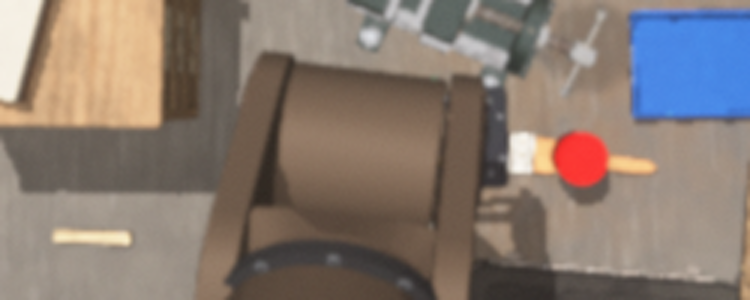

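The light strip lies at (92,238) in the crop, and the arm covers the green tray. I'll lower the dark strip by feel.

>>> {"name": "step_arm", "arguments": {"motion": [[[0, 0, 3], 0], [[0, 0, 3.5], 0], [[0, 0, 3.5], 0], [[0, 0, 2.3], 0], [[0, 0, 0.7], 0]]}}

```text
time_s: 25.1
tcp_pos: [419.3, 5.5, 14.8]
orientation: [[1.0, 0.002, -0.003], [0.002, -1.0, 0.0], [-0.003, -0.0, -1.0]]
force: [-0.3, -0.4, -0.5]
gripper_width: 11.5
```

>>> {"name": "step_arm", "arguments": {"motion": [[[0, 0, 0.2], 0], [[0, 0, 0.1], 0], [[0, 0, 0], 0], [[0, 0, 0], 0]]}}

```text
time_s: 25.5
tcp_pos: [420.5, 5.4, 14.4]
orientation: [[1.0, 0.0, 0.002], [0.0, -1.0, -0.0], [0.002, 0.0, -1.0]]
force: [0.5, 0.0, -1.1]
gripper_width: 12.0
```

>>> {"name": "step_arm", "arguments": {"motion": [[[0, 0, 0.1], 0], [[0, 0, 0], 0], [[0, 0, 0], 0]]}}

```text
time_s: 25.8
tcp_pos: [420.1, 5.4, 12.7]
orientation: [[1.0, -0.0, 0.0], [-0.0, -1.0, -0.0], [0.0, 0.0, -1.0]]
force: [0.1, 0.3, -0.8]
gripper_width: 11.7
```

>>> {"name": "step_arm", "arguments": {"motion": [[[0, 0, 0.2], 0], [[0, 0, 0], 0], [[0, 0, 0], 0]]}}

```text
time_s: 26.1
tcp_pos: [420.0, 5.4, 10.4]
orientation: [[1.0, -0.0, -0.0], [-0.0, -1.0, -0.0], [-0.0, 0.0, -1.0]]
force: [0.5, -0.3, -0.6]
gripper_width: 12.1
```

>>> {"name": "step_arm", "arguments": {"motion": [[[0, 0, 0.1], 0], [[0, 0, 0], 0], [[0, 0, 0], 0]]}}

```text
time_s: 26.4
tcp_pos: [420.1, 5.4, 9.6]
orientation: [[1.0, -0.0, 0.0], [-0.0, -1.0, -0.0], [0.0, 0.0, -1.0]]
force: [0.0, 0.6, 4.5]
gripper_width: 11.8
```

>>> {"name": "step_arm", "arguments": {"motion": [[[0, 0, 0.1], 0], [[0, 0, 0], 0], [[0, 0, 0], 0]]}}

```text
time_s: 26.7
tcp_pos: [420.2, 5.4, 9.0]
orientation: [[1.0, -0.0, 0.001], [-0.0, -1.0, -0.0], [0.001, 0.0, -1.0]]
force: [-1.6, -0.3, 14.2]
gripper_width: 11.8
```

>>> {"name": "step_arm", "arguments": {"motion": [[[0, 0, -0.15], 0], [[0, 0, 0], 0]]}}

```text
time_s: 26.9
tcp_pos: [420.1, 5.4, 10.1]
orientation: [[1.0, -0.0, 0.0], [-0.0, -1.0, -0.0], [0.0, 0.0, -1.0]]
force: [0.6, 0.1, -0.8]
gripper_width: 11.8
```

>>> {"name": "step_arm", "arguments": {"motion": [[[0, 0, 0], 0], [[0, 0, 0], 0], [[0, 0, 0], 0], [[0, 0, 0], 0]], "claw": 30}}

```text
time_s: 27.3
tcp_pos: [420.0, 5.4, 9.9]
orientation: [[1.0, -0.0, -0.0], [-0.0, -1.0, -0.0], [-0.0, 0.0, -1.0]]
force: [-0.2, -0.3, -0.6]
gripper_width: 28.2
```

>>> {"name": "step_arm", "arguments": {"motion": [[[0, 0, -1], 0], [[0, 0, -3], 0], [[0, 0, -4], 0], [[0, 0, -4], 0], [[0, 0, -2], 0]]}}

```text
time_s: 27.8
tcp_pos: [420.5, 5.4, 153.5]
orientation: [[1.0, -0.0, 0.004], [-0.0, -1.0, -0.001], [0.004, 0.001, -1.0]]
force: [-0.2, -0.3, -0.8]
gripper_width: 28.4
```

>>> {"name": "step_arm", "arguments": {"motion": [[[0, -4, 0], 0], [[0, -4.5, 0], 0], [[0, -4.5, 0], 0], [[-2, -4, 0], 0], [[-3, -3.8, 0], 0]]}}

```text
time_s: 28.3
tcp_pos: [369.9, 215.1, 150.6]
orientation: [[1.0, -0.001, 0.001], [-0.001, -1.0, 0.0], [0.001, -0.0, -1.0]]
force: [0.3, -0.1, -0.1]
gripper_width: 28.8
```

>>> {"name": "step_arm", "arguments": {"motion": [[[-2.5, -3.8, 0], 0], [[-1.3, -2, 0], 0], [[0, 0, 0], -8.4], [[0, 0, 0], -8.4], [[0, 0, 0], -8.4]]}}

```text
time_s: 28.8
tcp_pos: [331.6, 271.6, 150.7]
orientation: [[0.902, 0.432, 0.0], [0.432, -0.902, 0.0], [0.0, 0.0, -1.0]]
force: [0.4, 0.1, -0.9]
gripper_width: 28.5
```

>>> {"name": "step_arm", "arguments": {"motion": [[[0, 0, 0], -8.4], [[0, 0, 0], -8.4], [[0, 0, 0], -8.4], [[0, 0, 0], -8.4], [[0, 0, 0], -8.4]]}}

```text
time_s: 29.3
tcp_pos: [331.9, 271.3, 150.7]
orientation: [[0.382, 0.924, 0.0], [0.924, -0.382, 0.0], [0.0, 0.0, -1.0]]
force: [-0.7, -0.0, -0.3]
gripper_width: 28.4
```

>>> {"name": "step_arm", "arguments": {"motion": [[[0, 0, 0], -8.4], [[0, 0, 0], -8.4], [[0, 0, 0], 0]]}}

```text
time_s: 29.6
tcp_pos: [331.9, 271.4, 150.6]
orientation: [[0.102, 0.995, 0.0], [0.995, -0.102, 0.0], [0.0, 0.0, -1.0]]
force: [0.3, -0.1, -0.6]
gripper_width: 28.6
```

```bash
python3 g.py 332 271.3 20 84
python3 - <<'E'
from m import *
d=cap('top'); save('t6',d['image'][180:290,120:370],3)
objs(d,{'dark':((343,322,414,378),9)})
E
```

```text
t 29.6 tcp [331.9 271.4 150.6] ang 84.1 tool shift [-1.000e-02  1.000e-02  1.306e+01] world shift [ 1.000e-02 -1.000e-02 -1.306e+01] yaw 0.1 w 28.6 F [ 0.3 -0.1 -0.6]
dark 134 z50 11.1 rect [419.1  13.6] [76.9 24.2] 2.9 rgb [124.  119.   92.5] mean [419.6   9.4  10.5]
```

View pics/t6.png

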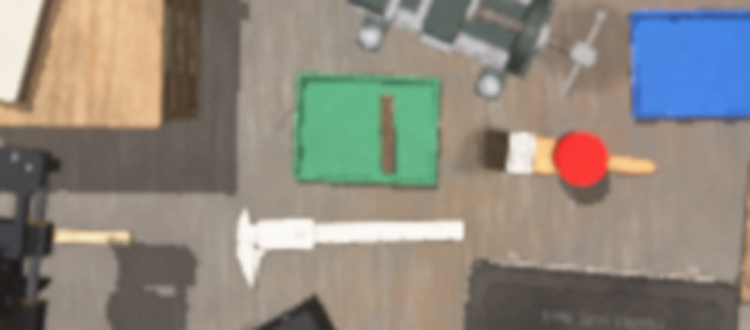

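The dark strip lies flat inside the green tray at (388,133). The gripper is over the light strip, so I'll descend.

>>> {"name": "step_arm", "arguments": {"motion": [[[0, 0, 3], 0], [[0, 0, 3.5], 0], [[0, 0, 3.5], 0], [[0, 0, 2.5], 0], [[0, 0, 0.8], 0]]}}

```text
time_s: 30.15
tcp_pos: [331.4, 271.0, 15.3]
orientation: [[0.109, 0.994, -0.003], [0.994, -0.109, -0.002], [-0.002, -0.003, -1.0]]
force: [1.1, 0.5, -0.1]
gripper_width: 28.6
```

>>> {"name": "step_arm", "arguments": {"motion": [[[0, 0, 0.6], 0], [[0, 0, 0.4], 0], [[0, 0, 0.1], 0], [[0, 0, 0], 0]]}}

```text
time_s: 30.55
tcp_pos: [332.4, 271.6, 6.6]
orientation: [[0.105, 0.994, 0.001], [0.994, -0.105, 0.001], [0.001, 0.001, -1.0]]
force: [0.1, 0.8, 0.2]
gripper_width: 28.8
```

>>> {"name": "step_arm", "arguments": {"motion": [[[0, 0, 0], 0], [[0, 0, 0], 0], [[0, 0, 0], 0], [[0, 0, 0], 0], [[0, 0, 0], 0]], "claw": 2}}

```text
time_s: 31.05
tcp_pos: [332.2, 271.5, 6.2]
orientation: [[0.105, 0.995, 0.0], [0.995, -0.105, 0.0], [0.0, 0.0, -1.0]]
force: [-0.8, -0.2, 5.6]
gripper_width: 10.0
```

>>> {"name": "step_arm", "arguments": {"motion": [[[0, 0, -0.5], 0], [[0, 0, -3], 0], [[0, 0, -4], 0], [[0, 0, -4], 0], [[0, 0, -3], 8.41]]}}

```text
time_s: 31.55
tcp_pos: [332.0, 271.4, 153.4]
orientation: [[0.25, 0.968, 0.001], [0.968, -0.25, 0.001], [0.001, 0.001, -1.0]]
force: [0.8, 1.1, -0.5]
gripper_width: 9.5
```

>>> {"name": "step_arm", "arguments": {"motion": [[[0, 0, 0], 8.41], [[0, 0, 0], 8.41], [[0, 0, 0], 8.41], [[0, 0, 0], 8.41], [[0, 0, 0], 8.41]]}}

```text
time_s: 32.05
tcp_pos: [331.8, 271.3, 151.2]
orientation: [[0.837, 0.547, -0.0], [0.547, -0.837, -0.0], [-0.0, 0.0, -1.0]]
force: [0.4, -0.5, -0.2]
gripper_width: 9.9
```

>>> {"name": "step_arm", "arguments": {"motion": [[[0, 0, 0], 8.41], [[0, 0, 0], 8.41], [[0, 0, 0], 8.41], [[0, 0, 0], 8.41], [[2, 3, 0], 0]]}}

```text
time_s: 32.55
tcp_pos: [350.9, 242.6, 151.2]
orientation: [[1.0, -0.007, -0.0], [-0.007, -1.0, 0.0], [-0.0, -0.0, -1.0]]
force: [1.0, -1.0, -1.2]
gripper_width: 9.6
```

>>> {"name": "step_arm", "arguments": {"motion": [[[3, 3.5, 0], 0], [[2.5, 4, 0], 0], [[1.3, 4.5, 0], 0], [[0, 4.5, 0], 0], [[0, 3.6, 0], 0]]}}

```text
time_s: 33.05
tcp_pos: [419.4, 38.2, 151.1]
orientation: [[1.0, -0.003, -0.0], [-0.003, -1.0, -0.0], [-0.0, 0.0, -1.0]]
force: [0.7, 0.9, -0.4]
gripper_width: 2.1
```

```bash
python3 g.py 420 40 15 0
```

```text
t 33.05 tcp [419.4  38.2 151.1] ang -0.1 tool shift [ 0.06 -0.18 13.61] world shift [  0.06   0.18 -13.61] yaw -0.1 w 2.1 F [ 0.7  0.9 -0.4]
```

The opening dropped to 2.1 mm, so the strip was lost on the way. I'll look for it.

Run:
```python
from m import *
d=cap('top'); save('t7',d['image'][150:330,100:360],3)
d=cap('scene'); save('s7',d['image'][180:330,80:330],3)
```

```text
(no output)
```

View pics/t7.png

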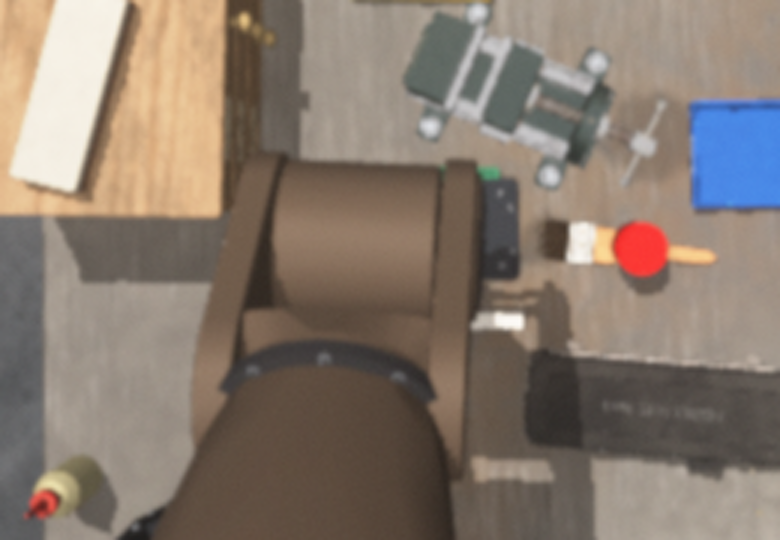

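View pics/s7.png

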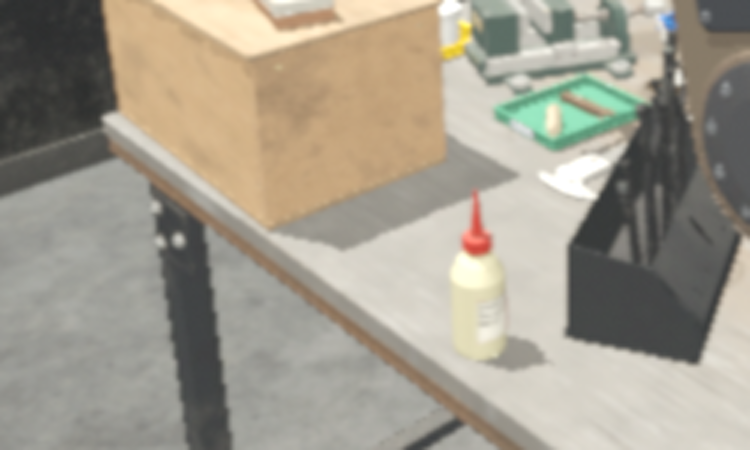

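The scene view shows a pale piece at (553,122) in or above the green tray, so the strip seems to be dropping there. I'll move the arm away toward the jig block so it settles, then look.

>>> {"name": "step_arm", "arguments": {"motion": [[[1.6, 3.9, 0], 0], [[1.8, 4.5, 0], 0], [[1.8, 4.5, 0], 0], [[1.8, 4.5, 0], 0], [[1.8, 4.5, 0], 0]], "claw": 56}}

```text
time_s: 33.65
tcp_pos: [507.8, -180.0, 151.3]
orientation: [[1.0, -0.001, 0.0], [-0.001, -1.0, 0.0], [0.0, -0.0, -1.0]]
force: [0.6, 0.9, -0.1]
gripper_width: 36.6
```

>>> {"name": "step_arm", "arguments": {"motion": [[[1.8, 4.5, 0], 0], [[1.8, 4.5, 0], 0], [[1.8, 4.5, 0], 7.3], [[0, 0, 0], 7.3], [[0, 0, 0], 0]]}}

```text
time_s: 34.15
tcp_pos: [561.1, -313.9, 150.4]
orientation: [[0.967, -0.257, -0.001], [-0.257, -0.967, 0.001], [-0.001, -0.0, -1.0]]
force: [-0.7, 0.5, 0.1]
gripper_width: 53.4
```

```bash
python3 - <<'E'
from m import *
d=cap('top'); a=d['image'][195:250,205:285]; e=cap('scene'); b=e['image'][195:240,235:305]
a=cv2.resize(a,(560,385),interpolation=cv2.INTER_CUBIC);b=cv2.resize(b,(560,360),interpolation=cv2.INTER_CUBIC)
save('t8',cv2.resize(np.vstack([a,b]),None,fx=.8,fy=.8))
objs(d,{'jig':((558,236,594,280),15)})
E
python3 g.py 564.5 -317 20 -14.6
```

```text
jig 77 z50 13.9 rect [ 556.4 -308.9] [20.7 31.1] 76.8 rgb [234. 198. 145.] mean [ 555.3 -306.7   13.8]
t 34.25 tcp [ 561.  -312.7  151. ] ang -14.5 tool shift [ 0.46  0.33 13.09] world shift [  0.35  -0.43 -13.1 ] yaw 0.1 w 53.4 F [ 0.8  0.1 -0.2]
```

View pics/t8.png

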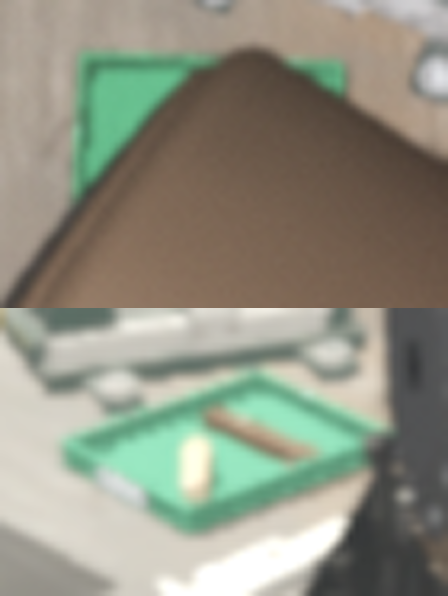

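The light strip lies in the green tray but skewed, with its near end close to the wall. I'll measure it in the scene depth map.

Run:
```python
from m import *
d=dict(np.load('/tmp/scene.npz')); im=d['image'];X=xyz(d)
hsv=cv2.cvtColor(im,cv2.COLOR_RGB2HSV)
reg=(slice(208,222),slice(255,272))
m=(hsv[reg][...,1]<110)&(hsv[reg][...,2]>170)
P=X[reg][m];n=0
for p,c in sorted(zip(P.round(0).tolist(),im[reg][m].tolist())): print(p,c)
print(np.median(X[206:222,285:300].reshape(-1,3),0))
```

```text
[-360.0, 800.0, 544.0] [179, 180, 169]
[385.0, 70.0, 22.0] [209, 206, 175]
[385.0, 75.0, 23.0] [253, 240, 210]
[387.0, 77.0, 23.0] [255, 255, 228]
[391.0, 65.0, 21.0] [216, 214, 182]
[393.0, 75.0, 21.0] [255, 255, 229]
[395.0, 69.0, 21.0] [255, 255, 232]
[396.0, 64.0, 19.0] [255, 247, 216]
[398.0, 58.0, 19.0] [223, 221, 189]
[399.0, 61.0, 20.0] [255, 250, 220]
[401.0, 67.0, 18.0] [255, 255, 229]
[403.0, 54.0, 19.0] [231, 229, 197]
[404.0, 61.0, 18.0] [255, 255, 233]
[405.0, 35.0, 3.0] [151, 229, 192]
[406.0, 63.0, 18.0] [255, 255, 229]
[407.0, 37.0, 2.0] [148, 225, 188]
[407.0, 54.0, 18.0] [255, 253, 222]
[409.0, 39.0, 2.0] [134, 208, 171]
[409.0, 55.0, 18.0] [255, 255, 234]
[410.0, 29.0, 2.0] [152, 230, 193]
[410.0, 34.0, 3.0] [151, 229, 191]
[410.0, 58.0, 18.0] [255, 255, 230]
[411.0, 37.0, 4.0] [144, 219, 182]
[411.0, 41.0, 2.0] [146, 188, 154]
[411.0, 46.0, 17.0] [235, 238, 206]
[413.0, 26.0, 3.0] [152, 230, 193]
[414.0, 47.0, 16.0] [255, 255, 224]
[416.0, 28.0, 3.0] [152, 230, 193]
[416.0, 28.0, 6.0] [152, 231, 193]
[416.0, 32.0, 4.0] [149, 225, 188]
[416.0, 85.0, 16.0] [155, 22
[... 4968 characters left out ...]
42.0, 13.0] [122, 174, 144]
[468.0, -1.0, 13.0] [162, 206, 174]
[469.0, 32.0, 2.0] [120, 193, 156]
[487.0, 16.0, 8.0] [175, 181, 166]
[487.0, 24.0, 4.0] [146, 179, 156]
[488.0, -12.0, 2.0] [198, 210, 187]
[489.0, -4.0, 1.0] [182, 208, 183]
[490.0, 8.0, 1.0] [175, 202, 178]
[491.0, 12.0, 2.0] [155, 186, 161]
[491.0, 12.0, 9.0] [194, 192, 179]
[492.0, -2.0, 1.0] [196, 209, 188]
[493.0, -12.0, 1.0] [206, 210, 191]
[493.0, -8.0, 2.0] [209, 211, 193]
[493.0, 1.0, 2.0] [206, 211, 193]
[496.0, 3.0, 1.0] [203, 206, 190]
[496.0, 16.0, 8.0] [183, 184, 174]
[498.0, -8.0, 0.0] [213, 210, 195]
[501.0, -7.0, -0.0] [215, 210, 196]
[504.0, -5.0, -1.0] [212, 206, 192]
[372.21243374  -8.91471007  12.47890405]
```

The light strip leans on the −x rim: its top runs from z 23 at (385,75) to z 13 at (428,37), about −44°, so it is not flat. I'll regrasp it with more force and set it down properly.

>>> {"name": "step_arm", "arguments": {"motion": [[[0, 0, 0], 7.4], [[0, 0, 0], 7.4], [[0, 0, 0], 7.4], [[0, 0, 0], 7.3], [[-3, -1.3, 0], 0]], "claw": 32}}

```text
time_s: 34.75
tcp_pos: [549.2, -284.2, 151.2]
orientation: [[0.716, -0.698, 0.001], [-0.698, -0.716, -0.001], [0.002, -0.0, -1.0]]
force: [0.1, 1.0, -0.8]
gripper_width: 30.9
```

>>> {"name": "step_arm", "arguments": {"motion": [[[-4, -1.75, 0], 0], [[-4, -1.75, 0], 0], [[-4, -1.75, 0], 0], [[-4, -1.75, 0], 0], [[-4, -1.75, 0], 0]]}}

```text
time_s: 35.25
tcp_pos: [464.8, -79.0, 151.5]
orientation: [[0.72, -0.694, 0.0], [-0.694, -0.72, -0.0], [0.0, -0.0, -1.0]]
force: [-0.2, 0.4, -0.3]
gripper_width: 30.7
```

>>> {"name": "step_arm", "arguments": {"motion": [[[-4, -1.7, 0], 0], [[-4, -1.6, 0], 0], [[-3, -1.2, 0], 0], [[0, 0, 0], 0], [[0, 0, 0], 0]]}}

```text
time_s: 35.75
tcp_pos: [418.4, 28.4, 151.5]
orientation: [[0.72, -0.694, 0.001], [-0.694, -0.72, -0.0], [0.001, -0.001, -1.0]]
force: [0.1, -0.4, 0.2]
gripper_width: 30.6
```

```bash
python3 g.py 407 55 13 -44
python3 - <<'E'
from m import *
print(r.read_state()['joints'])
E
```

```text
t 35.75 tcp [418.4  28.4 151.5] ang -43.9 tool shift [-2.68 -1.12 13.85] world shift [ -1.14   2.66 -13.85] yaw 0.1 w 30.6 F [ 0.1 -0.4  0.2]
[-8.99583090e-02  3.01240900e-01  2.11686653e+00 -1.85508470e-04
  7.22423981e-01  2.24744011e+00]
```

>>> {"name": "step_arm", "arguments": {"motion": [[[-2.68, -1.12, 2], 0], [[0, 0, 3.5], 0], [[0, 0, 3.5], 0], [[0, 0, 3], 0], [[0, 0, 1.2], 0]]}}

```text
time_s: 36.25
tcp_pos: [406.9, 53.5, 16.9]
orientation: [[0.717, -0.697, -0.002], [-0.697, -0.717, -0.0], [-0.002, 0.002, -1.0]]
force: [0.8, 0.4, 1.0]
gripper_width: 30.3
```

>>> {"name": "step_arm", "arguments": {"motion": [[[0, 0, 0.5], 0], [[0, 0, 0.25], 0], [[0, 0, 0], 0], [[0, 0, 0], 0]]}}

```text
time_s: 36.65
tcp_pos: [407.7, 54.0, 12.1]
orientation: [[0.717, -0.697, 0.001], [-0.697, -0.717, -0.0], [0.001, -0.001, -1.0]]
force: [-0.3, 0.5, 0.7]
gripper_width: 30.7
```

>>> {"name": "step_arm", "arguments": {"motion": [[[0, 0, 0], 0], [[0, 0, 0], 0], [[0, 0, 0], 0], [[0, 0, 0], 0], [[0, 0, 0], 0]], "claw": 2, "force": 40}}

```text
time_s: 37.15
tcp_pos: [407.4, 54.1, 11.6]
orientation: [[0.717, -0.697, 0.0], [-0.697, -0.717, -0.0], [0.0, -0.0, -1.0]]
force: [0.6, -0.1, 2.7]
gripper_width: 9.9
```

>>> {"name": "step_arm", "arguments": {"motion": [[[0, 0, -0.3], 0], [[0, 0, -0.7], 0], [[0, 0, -1], 0], [[0, 0, -1], 0], [[0, 0, 0], 0]]}}

```text
time_s: 37.65
tcp_pos: [407.9, 54.1, 43.0]
orientation: [[0.717, -0.697, 0.003], [-0.697, -0.717, -0.0], [0.002, -0.002, -1.0]]
force: [-0.6, 0.4, -1.1]
gripper_width: 9.6
```

```bash
python3 g.py 420 45 30 0
```

```text
t 37.65 tcp [407.9  54.1  43. ] ang -44.2 tool shift [ 1.5  -0.19  1.3 ] world shift [ 1.21 -0.91 -1.3 ] yaw -44.2 w 9.6 F [-0.6  0.4 -1.1]
```

>>> {"name": "step_arm", "arguments": {"motion": [[[0, 0, 0], -7.4], [[0, 0, 0], -7.4], [[0, 0, 0], -7.4], [[0, 0, 0], -7.4], [[0, 0, 0], -7.4]]}}

```text
time_s: 38.15
tcp_pos: [407.3, 54.1, 41.6]
orientation: [[0.993, -0.12, 0.0], [-0.12, -0.993, -0.0], [0.0, 0.0, -1.0]]
force: [-0.5, 0.3, -0.7]
gripper_width: 9.7
```

>>> {"name": "step_arm", "arguments": {"motion": [[[0, 0, 0], -7.2], [[1.3, 1.1, 0.3], 0], [[0, 0, 1], 0], [[0, 0, 0], 0], [[0, 0, 0], 0]]}}

```text
time_s: 38.65
tcp_pos: [419.8, 43.0, 28.0]
orientation: [[1.0, -0.002, -0.002], [-0.002, -1.0, 0.0], [-0.002, -0.0, -1.0]]
force: [0.8, 0.0, -0.1]
gripper_width: 9.5
```

>>> {"name": "step_arm", "arguments": {"motion": [[[0, 0, 0.5], 0], [[0, 0, 0.3], 0], [[0, 0, 0], 0], [[0, 0, 0], 0]]}}

```text
time_s: 39.05
tcp_pos: [420.2, 43.1, 20.4]
orientation: [[1.0, -0.0, -0.0], [-0.0, -1.0, -0.0], [-0.0, 0.0, -1.0]]
force: [0.6, 0.6, -0.5]
gripper_width: 9.8
```

```bash
python3 g.py 421 43 20 0
python3 - <<'E'
from m import *
d=cap('scene'); save('s9',d['image'][190:245,225:315],7)
E
```

```text
t 39.05 tcp [420.2  43.1  20.4] ang -0.0 tool shift [0.08 0.01 0.04] world shift [ 0.08 -0.01 -0.04] yaw -0.0 w 9.8 F [ 0.6  0.6 -0.5]
```

View pics/s9.png

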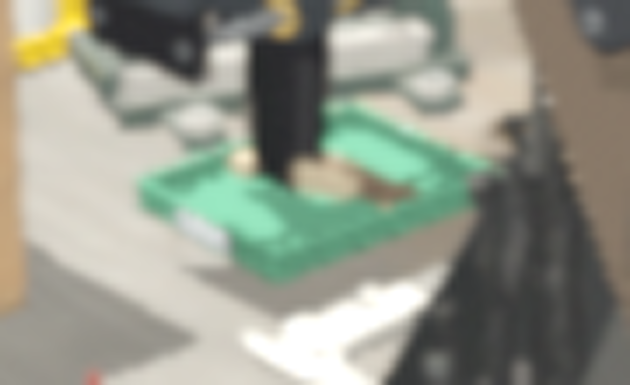

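The light strip is held parallel to the dark one over the tray, at (320,178). I'll lower it by feel and release.

>>> {"name": "step_arm", "arguments": {"motion": [[[0, 0, 0.2], 0], [[0, 0, 0.1], 0], [[0, 0, 0], 0], [[0, 0, 0], 0]]}}

```text
time_s: 39.5
tcp_pos: [420.3, 43.1, 17.5]
orientation: [[1.0, -0.0, -0.0], [-0.0, -1.0, -0.0], [-0.0, 0.0, -1.0]]
force: [-1.3, -0.5, -1.0]
gripper_width: 9.4
```

>>> {"name": "step_arm", "arguments": {"motion": [[[0, 0, 0.2], 0], [[0, 0, 0], 0], [[0, 0, 0], 0]]}}

```text
time_s: 39.8
tcp_pos: [420.3, 43.1, 15.4]
orientation: [[1.0, -0.0, -0.0], [-0.0, -1.0, -0.0], [-0.0, 0.0, -1.0]]
force: [0.1, -0.1, 0.1]
gripper_width: 9.9
```

>>> {"name": "step_arm", "arguments": {"motion": [[[0, 0, 0.2], 0], [[0, 0, 0], 0], [[0, 0, 0], 0]]}}

```text
time_s: 40.1
tcp_pos: [420.3, 43.1, 13.4]
orientation: [[1.0, -0.0, -0.0], [-0.0, -1.0, -0.0], [-0.0, 0.0, -1.0]]
force: [-0.3, 0.1, -1.1]
gripper_width: 9.7
```

>>> {"name": "step_arm", "arguments": {"motion": [[[0, 0, 0.15], 0], [[0, 0, 0], 0], [[0, 0, 0], 0]]}}

```text
time_s: 40.4
tcp_pos: [420.3, 43.1, 12.0]
orientation: [[1.0, -0.0, -0.0], [-0.0, -1.0, -0.0], [-0.0, 0.0, -1.0]]
force: [0.2, 0.2, -0.2]
gripper_width: 9.4
```

>>> {"name": "step_arm", "arguments": {"motion": [[[0, 0, 0.15], 0], [[0, 0, 0], 0], [[0, 0, 0], 0]]}}

```text
time_s: 40.7
tcp_pos: [420.2, 43.1, 10.8]
orientation: [[1.0, -0.0, 0.0], [-0.0, -1.0, -0.0], [0.0, 0.0, -1.0]]
force: [-2.4, 0.1, 9.2]
gripper_width: 9.4
```

>>> {"name": "step_arm", "arguments": {"motion": [[[0, 0, 0], 0], [[0, 0, 0], 0], [[0, 0, 0], 0], [[0, 0, 0], 0]], "claw": 30}}

```text
time_s: 41.1
tcp_pos: [420.3, 43.1, 10.5]
orientation: [[1.0, -0.0, -0.0], [-0.0, -1.0, -0.0], [-0.0, 0.0, -1.0]]
force: [-0.6, -0.7, 1.2]
gripper_width: 28.4
```

>>> {"name": "step_arm", "arguments": {"motion": [[[0, 0, -1], 0], [[0, 0, -3], 0], [[0, 0, -4], 0], [[0, 0, -4], 0], [[0, 0, -2], 0]]}}

```text
time_s: 41.6
tcp_pos: [420.7, 43.1, 154.0]
orientation: [[1.0, 0.0, 0.004], [0.0, -1.0, -0.0], [0.004, 0.0, -1.0]]
force: [0.8, -0.7, -0.0]
gripper_width: 28.3
```

>>> {"name": "step_arm", "arguments": {"motion": [[[1.6, 4, 0], 0], [[1.8, 4.5, 0], 0], [[1.8, 4.5, 0], 0], [[1.8, 4.5, 0], 0], [[1.8, 4.5, 0], 0]], "claw": 56}}

```text
time_s: 42.1
tcp_pos: [508.5, -178.8, 151.4]
orientation: [[1.0, -0.0, 0.0], [-0.0, -1.0, -0.0], [0.0, 0.0, -1.0]]
force: [0.1, 0.4, -0.2]
gripper_width: 53.2
```

>>> {"name": "step_arm", "arguments": {"motion": [[[1.8, 4.5, 0], 0], [[1.8, 4.5, 0], 0], [[1.8, 4.5, 0], 7.3], [[0, 0, 0], 7.3], [[0, 0, 0], 0]]}}

```text
time_s: 42.6
tcp_pos: [561.9, -312.7, 150.6]
orientation: [[0.967, -0.255, -0.001], [-0.255, -0.967, 0.0], [-0.001, -0.0, -1.0]]
force: [-0.3, 0.7, 0.2]
gripper_width: 53.3
```

```bash
python3 g.py 564.5 -317 18 -14.6
python3 - <<'E'
from m import *
d=cap('scene'); im=d['image'];X=xyz(d); hsv=cv2.cvtColor(im,cv2.COLOR_RGB2HSV)
reg=(slice(190,245),slice(225,315)); P=X[reg].reshape(-1,3); h=hsv[reg].reshape(-1,3)
inn=(P[:,0]>379)&(P[:,0]<461)&(P[:,1]>-32)&(P[:,1]<82)
for n,m in {'light':inn&(P[:,2]>9)&(P[:,1]>27),'dark':inn&(P[:,2]>8)&(P[:,1]<=24)}.items():
    Q=P[m]; print(n,len(Q),np.percentile(Q[:,2],[5,50,95]).round(1),[np.round(v,1) for v in cv2.minAreaRect(Q[:,:2].astype(np.float32))])
    A=np.c_[Q[:,:2],np.ones(len(Q))]; print(' slope',np.linalg.lstsq(A,Q[:,2],rcond=None)[0][:2].round(3))
E
```

```text
t 42.6 tcp [ 561.9 -312.7  150.6] ang -14.8 tool shift [ 0.37  0.35 13.26] world shift [  0.26  -0.43 -13.26] yaw -0.2 w 53.3 F [-0.3  0.7  0.2]
light 53 [10.  12.  14.7] [array([420.4,  58.8]), array([80.7, 44.7]), np.float64(1.5)]
 slope [0.012 0.016]
dark 67 [ 8.8 11.8 14.8] [array([421.6,  -9.2]), array([78.1, 43.4]), np.float64(1.9)]
 slope [-0.001 -0.097]
```

The light strip is now flat, with its top at 12 mm and no slope. Next, the jig block.

>>> {"name": "step_arm", "arguments": {"motion": [[[0.35, 0.35, 2], 0], [[0, 0, 3.5], 0], [[0, 0, 3.5], 0], [[0, 0, 3], 0], [[0, 0, 1], 0]]}}

```text
time_s: 43.15
tcp_pos: [563.6, -314.4, 18.4]
orientation: [[0.969, -0.248, -0.003], [-0.248, -0.969, 0.002], [-0.004, -0.001, -1.0]]
force: [-0.3, -0.5, -0.7]
gripper_width: 53.3
```

>>> {"name": "step_arm", "arguments": {"motion": [[[0, 0, 0.7], 0], [[0, 0, 0.5], 0], [[0, 0, 0], 0], [[0, 0, 0], 0]]}}

```text
time_s: 43.55
tcp_pos: [565.2, -316.4, 9.7]
orientation: [[0.968, -0.252, 0.001], [-0.252, -0.968, -0.001], [0.002, 0.001, -1.0]]
force: [-0.4, -0.0, -1.2]
gripper_width: 53.1
```

>>> {"name": "step_arm", "arguments": {"motion": [[[0, 0, 0], 0], [[0, 0, 0], 0], [[0, 0, 0], 0], [[0, 0, 0], 0], [[0, 0, 0], 0]], "claw": 20, "force": 30}}

```text
time_s: 44.05
tcp_pos: [564.9, -316.3, 8.9]
orientation: [[0.968, -0.252, 0.0], [-0.252, -0.968, -0.0], [0.0, 0.0, -1.0]]
force: [-1.2, -1.2, 4.0]
gripper_width: 33.6
```

>>> {"name": "step_arm", "arguments": {"motion": [[[0, 0, -0.5], 0], [[0, 0, -2], 0], [[0, 0, -3], 0], [[0, 0, -2], 0], [[0, 0, 0], -7.3]]}}

```text
time_s: 44.55
tcp_pos: [565.9, -316.8, 86.7]
orientation: [[0.992, -0.126, 0.004], [-0.126, -0.992, -0.003], [0.004, 0.002, -1.0]]
force: [0.5, -0.7, -0.5]
gripper_width: 33.7
```

>>> {"name": "step_arm", "arguments": {"motion": [[[0, 0, 0], -7.3], [[0, 0, 0], 0]]}}

```text
time_s: 44.75
tcp_pos: [564.7, -316.1, 83.8]
orientation: [[1.0, 0.002, 0.0], [0.002, -1.0, -0.0], [0.0, 0.0, -1.0]]
force: [-0.2, 0.5, -0.0]
gripper_width: 33.6
```

```bash
python3 g.py 471 -275 20 0
```

```text
t 44.75 tcp [ 564.7 -316.1   83.8] ang 0.1 tool shift [-9.37 -4.13  6.38] world shift [-9.37  4.11 -6.38] yaw 0.1 w 33.6 F [-0.2  0.5 -0. ]
```

>>> {"name": "step_arm", "arguments": {"motion": [[[-3, -1.2, 0], 0], [[-3.3, -1.3, 0], 0], [[-3.1, -1.3, 0], 0], [[0, 0, 2.5], 0], [[0, 0, 2], 0]]}}

```text
time_s: 45.25
tcp_pos: [470.3, -278.1, 38.5]
orientation: [[1.0, -0.005, 0.001], [-0.005, -1.0, -0.001], [0.001, 0.001, -1.0]]
force: [-0.0, 0.3, -0.0]
gripper_width: 33.1
```

>>> {"name": "step_arm", "arguments": {"motion": [[[0, 0, 1.5], 0], [[0, 0, 0.7], 0], [[0, 0, 0], 0], [[0, 0, 0], 0]]}}

```text
time_s: 45.65
tcp_pos: [471.0, -278.3, 16.9]
orientation: [[1.0, -0.001, 0.0], [-0.001, -1.0, -0.0], [0.0, 0.0, -1.0]]
force: [0.4, 0.4, -0.6]
gripper_width: 33.3
```

>>> {"name": "step_arm", "arguments": {"motion": [[[0, 0, 0.2], 0], [[0, 0, 0], 0], [[0, 0, 0], 0]]}}

```text
time_s: 45.95
tcp_pos: [470.9, -278.3, 14.9]
orientation: [[1.0, -0.0, 0.0], [-0.0, -1.0, -0.0], [0.0, 0.0, -1.0]]
force: [-0.9, 0.2, -0.7]
gripper_width: 33.8
```

>>> {"name": "step_arm", "arguments": {"motion": [[[0, 0, 0.15], 0], [[0, 0, 0], 0], [[0, 0, 0], 0]]}}

```text
time_s: 46.25
tcp_pos: [470.8, -278.2, 13.0]
orientation: [[1.0, -0.0, -0.0], [-0.0, -1.0, -0.0], [-0.0, 0.0, -1.0]]
force: [-0.2, -0.5, -1.2]
gripper_width: 33.6
```

>>> {"name": "step_arm", "arguments": {"motion": [[[0, 0, 0.15], 0], [[0, 0, 0], 0], [[0, 0, 0], 0]]}}

```text
time_s: 46.55
tcp_pos: [470.9, -278.2, 11.9]
orientation: [[1.0, -0.0, 0.0], [-0.0, -1.0, -0.0], [0.0, 0.0, -1.0]]
force: [-1.3, 1.9, 4.2]
gripper_width: 33.7
```

>>> {"name": "step_arm", "arguments": {"motion": [[[0, 0, 0], 0], [[0, 0, 0], 0], [[0, 0, 0], 0], [[0, 0, 0], 0]], "claw": 53}}

```text
time_s: 46.95
tcp_pos: [470.8, -278.2, 11.4]
orientation: [[1.0, -0.0, -0.0], [-0.0, -1.0, -0.0], [-0.0, 0.0, -1.0]]
force: [-0.9, -0.3, 0.5]
gripper_width: 50.0
```

>>> {"name": "step_arm", "arguments": {"motion": [[[0, 0, -1], 0], [[0, 0, -3], 0], [[0, 0, -4], 0], [[0, 0, -4], 0], [[0, 0, -4], 0]]}}

```text
time_s: 47.45
tcp_pos: [470.5, -277.9, 173.9]
orientation: [[1.0, -0.0, 0.0], [-0.0, -1.0, -0.0], [0.0, 0.0, -1.0]]
force: [0.5, -0.4, -0.7]
gripper_width: 50.4
```

>>> {"name": "step_arm", "arguments": {"motion": [[[-2, 3, -1], 0], [[-3, 3.5, 0], 0], [[-3, 3.5, 0], 0], [[-3, 3.5, 0], 0], [[-3, 3.5, 0], 0]]}}

```text
time_s: 47.95
tcp_pos: [329.4, -449.2, 182.5]
orientation: [[1.0, 0.0, 0.0], [0.0, -1.0, -0.001], [0.0, 0.001, -1.0]]
force: [-0.0, -0.3, -0.0]
gripper_width: 50.6
```

>>> {"name": "step_arm", "arguments": {"motion": [[[-3, 3.5, 0], 0], [[-3, 3.5, 0], 0], [[-3, 3.5, 0], 0], [[-2, 2.5, 0], 0], [[0, 0, 0], 0]]}}

```text
time_s: 48.45
tcp_pos: [218.0, -580.6, 181.9]
orientation: [[1.0, -0.004, -0.0], [-0.004, -1.0, -0.001], [-0.0, 0.001, -1.0]]
force: [1.2, 0.5, -0.4]
gripper_width: 50.2
```

```bash
python3 g.py 471 -275 20 0
python3 - <<'E'
from m import *
d=cap('top'); save('t10',d['image'][90:260,130:395],3)
objs(d,{'pot':((335,172,390,235),57),'tin':((375,172,425,235),42),'slip':((436,184,462,200),9),'pencil':((472,155,562,178),10),'jig':((520,290,586,340),18)})
im=d['image'];X=xyz(d);hsv=cv2.cvtColor(im,cv2.COLOR_RGB2HSV)
y0,y1,x0,x1=204,242,217,267
P=X[y0:y1,x0:x1];h=hsv[y0:y1,x0:x1];m=((h[...,1]<95)|(h[...,0]<30))&(P[...,2]>5)
n,l,st,_=cv2.connectedComponentsWithStats(m.astype(np.uint8))
for i in range(1,n):
    if st[i,4]>25:
        Q=P[l==i];A=np.c_[Q[:,:2],np.ones(len(Q))]; print(len(Q),np.percentile(Q[:,2],[5,50,95]).round(1),[np.round(v,1) for v in cv2.minAreaRect(Q[:,:2].astype(np.float32))],np.linalg.lstsq(A,Q[:,2],rcond=None)[0][:2].round(3))
E
```

```text
t 48.45 tcp [ 218.  -580.6  181.9] ang -0.2 tool shift [ 25.19 -30.68  16.15] world shift [ 25.3   30.56 -16.19] yaw -0.2 w 50.2 F [ 1.2  0.5 -0.4]
pot 254 z50 59.2 rect [665.2  53.3] [41.8 42.8] 89.9 rgb [84. 78. 69.] mean [664.1  53.3  58. ]
tin 307 z50 44.1 rect [ 6.663e+02 -5.000e-01] [47.2 50.9] 88.6 rgb [252. 252. 249.] mean [ 6.651e+02 -4.000e-01  4.370e+01]
slip 40 z50 7.8 rect [ 686.9 -101.5] [24.7  9. ] 88.3 rgb [238. 234. 228.] mean [ 686.9 -101.5    8.2]
pencil 162 z50 9.0 rect [ 728.4 -223.9] [ 11.1 131.5] 6.5 rgb [227.5 223.5 213. ] mean [ 727.5 -222.6    9. ]
jig 237 z50 17.3 rect [ 472.1 -275.2] [34.6 48. ] 88.8 rgb [241. 210. 157.] mean [ 470.4 -274.    17.2]
124 [10.9 14.  17.2] [array([450.5,  46.8]), array([ 76.7, 154.5]), np.float64(34.7)] [0.01  0.002]
113 [ 7.4 11.9 15.9] [array([430.1,  27.2]), array([ 55.9, 106.7]), np.float64(44.2)] [ -0.183 -12.776]
115 [ 7.4 11.1 14.4] [array([416.8,   8. ]), array([13.3, 66.4]), np.float64(88.6)] [-0.008 -0.117]
```

View pics/t10.png

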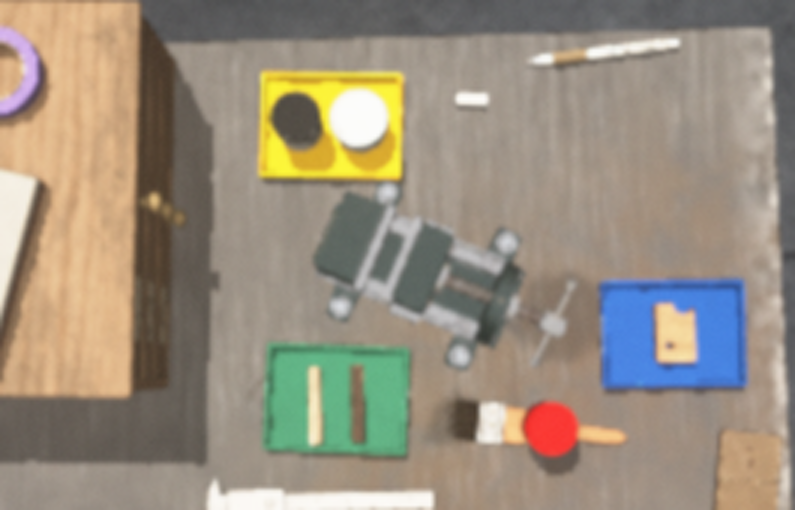

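The picture shows both tins in yellow, both strips side by side in green at (315,405) and (358,405), and the jig block in blue at (676,333). The slip and pencil are unmoved. I'll check that both strips are flat along their length, then hand in.

Run:
```python
from m import *
d=dict(np.load('/tmp/top.npz'));X=xyz(d)
def prof(u):
    c=130+u/3
    return [np.median(X[int(90+v/3)-1:int(90+v/3)+2,int(c)-1:int(c)+2].reshape(-1,3),0).round(1).tolist() for v in (372,390,405,420,438)]
a=prof(315);b=prof(358);print(a,b,sep='\n')
ok=all(abs(p[2]-12)<3 for p in a)and all(abs(p[2]-11)<3 for p in b);print(ok)
if ok: print(r.job_done())
```

```text
[[442.9, 43.1, 11.1], [427.0, 43.6, 11.7], [413.9, 43.6, 12.3], [400.5, 44.2, 11.3], [384.6, 44.6, 11.9]]
[[442.0, 5.9, 10.5], [426.1, 6.4, 12.5], [412.7, 6.8, 9.6], [399.6, 6.9, 12.2], [383.8, 7.3, 9.3]]
True
the job is handed in; nothing more can be done
None
```

All five pieces are in their trays, and I handed the job in at about 48 s of the 138 s allowed.

- **Yellow tray:** the glue pot and the screw tin both stand upright on the floor, with tops measured at 59 and 44 mm.
- **Green tray:** the light and dark strips lie side by side and level along their length, with tops at about 12 and 11 mm.
- **Blue tray:** the jig block lies flat, with its top at about 17 mm.
- **Left alone:** the steel slip and pencil are where they were to within about 1 mm, and the red pot look-alike was not touched.

**What went wrong on the way:**
- **Height reading:** the tool's height read about 21 mm too low, so my first two grasps at the dark strip closed on air. I found the offset by touching the strip's top and set the remaining pieces down by feel.
- **Dropped strip:** the light strip slipped out of the gripper over the green tray and came to rest on its rim. I regrasped it at 40 N and laid it flat.

All the final checks agreed.

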